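# Pack the hardware tote and latch its guard

## Robot

A 7-joint arm with a two-finger parallel gripper is mounted at the origin on the work surface. World frame = base frame: x ahead of the robot, y to its left, z up, the work surface at z = 0. Lengths are in m, angles in degrees, forces in N, time in s.
With the tool pointing down it reaches from about 0.375 to 0.925 m from the base axis. Payload 3.1 kg.
Tool frame: the origin (TCP) lies between the finger pads; the fingertips stand 11 mm ahead of it and the grasp point (between the pads) lies 8 mm behind it; z points along the fingers, y is the line along which they close (so a half turn about z gives the same grasp; the last joint's range is limited). The gripper opens to 85 mm and grips with 20 to 120 N. Pads are 22 mm wide; open, the fingers measure 114 mm over their backs; the gripper's body (76 mm by 85 mm) begins 54 mm behind the grasp point. The pads swing forward as they close: fully open they stand 13 mm farther back than shut.
Start: joints at [69.798, 21.939, 2.515, 91.553, -1.026, 66.532, -2.859], TCP at [0.164, -0.629, 0.211] pointing down, gripper open.
Joint ranges: [-149.38, 149.38], [-23.57, 123.04], [-84.95, 90], [0, 143.3], [-89.99, 269.99], [3.08, 112.72], [-163.45, 163.45]. Speed limits (degrees/s): [159.86, 159.86, 180, 180, 180, 180, 180].

## Interface

Orientations are given as a 3x3 rotation matrix whose columns are the frame's x, y, z axes.
In Python, from rig import manip, viewer gives the robot as it stands. The module is installed in compiled form; this text tells all that it offers.
- The arm moves only by the tool play_rows, never from a script. Its argument "rows" is a list that holds one entry, the list of rows, each a list of 7 numbers: the turn, a rotation vector about the tool's x, y, z in degrees, then the shift along the tool's x, y, z in units of 40 mm (1.0 is 40 mm), then the opening, from 0 (shut) to 1 (fully open). In form: [[[ax, ay, az, x, y, z, gripper], ...]]. A call has 1 to 20 rows; each row shifts and turns the commanded pose from where the row before left it, along the tool's axes as they then stand; what a row does not reach is not made up. A row lasts 1/10 s, in which the tool goes at most 50 mm and 8.59 degrees, less where a joint would pass 70% of its speed; a pose out of reach is approached as far as the arm can. A call is refused whole if a number of a shift passes 1 or a number of a turn 8.59, either way. A call with a gripper value outside its range is refused whole. The fingers move at their own pace and stop on an object; "squeeze" is the grip in N (left out, the last holds). Time passes only in rows, so rows that do not move let the fingers close. It gives the time, the measured TCP pose, the force, the opening and the grip force at its end, in the units of the state.
- manip.observe(): the state, without advancing time (a new reading comes with each control period).
- viewer.capture(name): name is "scene" or "top" or "wrist"; returns a dict with "img" (384x512x3 uint8, red, green, blue), "camera_matrix" (3x3 intrinsics, pixels), "extrinsics" (4x4, takes a point from camera to world coordinates). Camera axes: x right, y down, z forward; pixel columns grow to the right and rows downward; lengths in m; the calibration is good to about 2 mm. A picture is of the moment at which its call begins. There is no depth.
- manip.close_job(): hands the job in; it is judged then, once.
The state is a dict: "clock": time; "joints": joint angles; "joint_vel": joint speeds; "effort": joint torques, N m; "ee_pos": TCP position; "tcp_rot": TCP orientation; "contact_force": force on the tool from outside, world axes, zero at the start; "torque": the same for the moment, N m; "grip_width": opening from 0.0 (shut) to 1.0 (fully open); "grip_force": force on a finger pad.
Only numpy, scipy, OpenCV 4.12 (cv2) and the standard library are available. Lean on these libraries where they do the work, as an engineer would, in place of code of your own. Each camera call takes 0.05 s, during which the arm holds its last target. There are 200 camera calls.

## Task

Put all the loose hardware away in the yellow tote: angle brackets in the compartment next to the lever, pull handles in the middle one, and the long bolts, pulled out of their tube stand, lying down in the one farthest from the lever. When everything is in, press the tote's lever all the way down until it catches and stays down by itself, holding the wire guard closed over the parts. Leave the tin, the jar and the basket where they are.

Things in the scene. Friction and masses are not known exactly. Their poses are not given: they have to be found in the camera images.
- tote: Yellow open-topped plastic tote fixed to the bench, 220 (x) x 365 (y) x 65 high, floor 6 and walls 5 thick. Two walls along x part it into three compartments, each 210 long in x. Origin: on its underside, midway in x, 172.5 mm from its -y side. Its x axis points away from the robot; its -y side carries a dark gear housing (160 x 26 x 66 high, up to tote y = -0.199 m) with the lever.
- guard_edge (a point): Middle of the free edge of the steel wire guard, 350 wide (y) and 130 long, hinged on the tote's +x rim at height 75 and geared to the lever. It stands up, leaning back 0.5 rad past upright, while the lever is up; as the lever goes down it swings towards the robot, to lie level 10 mm above the rim over the compartments' far part: nothing may stick up under it.
- brackets_bay (a point): Centre of the floor of the compartment next to the lever, 210 x 115 mm inside, for angle brackets. Axes as the tote's.
- handles_bay (a point): Centre of the floor of the middle and widest compartment, 210 x 130 mm inside, for pull handles. Axes as the tote's.
- bolts_bay (a point): Centre of the floor of the narrowest compartment, farthest from the lever, 210 x 100 mm inside, for long bolts. Axes as the tote's.
- lever (a joint): Sprung lever outside the gear housing: steel bar 140 mm long, pivot at tote-frame (0.05, -0.207, 0.055) m, pointing to the tote's -x, 0.72 rad above level at 0. Grows as pressed down; 0.70 rad is its bottom stop (bar level). A spring drives it up (3 to 4 N at the pad, 9 N at the catch) unless it reaches the stop, where a pawl catches and holds it; left short of about 0.63 it springs back.
- lever_pad (a point): Middle of the top of the black rubber pad (45 x 34 mm) at the lever's free end, where it is pressed; it moves with the lever on an arc of 140 mm radius.
- bracket1: Plain steel angle bracket (L shape) lying on its side, 28 high; may be absent. Long leg 70 x 8 mm along its x, centred on the origin; short leg 8 mm thick at its +x end, reaching 46 mm to +y. Origin: middle of the long leg, on the underside. 0.12 kg.
- bracket2: Plain steel angle bracket (L shape) lying on its side, 28 high; may be absent. Long leg 70 x 8 mm along its x, centred on the origin; short leg 8 mm thick at its +x end, reaching 46 mm to +y. Origin: middle of the long leg, on the underside. 0.12 kg.
- handle1: Plain steel pull handle (bridge shape) standing on its two feet, 90 long (x), 16 wide (y), 38 high; may be absent. The grip bar fills heights 26 to 38, the feet are 14 mm long at its ends. Origin: centre of the underside. 0.13 kg.
- handle2: Plain steel pull handle (bridge shape) standing on its two feet, 90 long (x), 16 wide (y), 38 high; may be absent. The grip bar fills heights 26 to 38, the feet are 14 mm long at its ends. Origin: centre of the underside. 0.13 kg.
- handle3: Plain steel pull handle (bridge shape) standing on its two feet, 90 long (x), 16 wide (y), 38 high; may be absent. The grip bar fills heights 26 to 38, the feet are 14 mm long at its ends. Origin: centre of the underside. 0.13 kg.
- bolt1: Plain steel hex-head bolt, 170 mm long, shank 16 mm diameter, head 14 mm tall and about 25 mm wide at the top; may be absent. It starts upright (leaning slightly) in a tube of the stand, sticking out about 95 mm. Origin: centre of the shank's foot; z runs along the shank to the head. 0.18 kg.
- bolt2: Plain steel hex-head bolt, 170 mm long, shank 16 mm diameter, head 14 mm tall and about 25 mm wide at the top; may be absent. It starts upright (leaning slightly) in a tube of the stand, sticking out about 95 mm. Origin: centre of the shank's foot; z runs along the shank to the head. 0.18 kg.
- bolt1_head (a point): Centre of the outer face of the head of bolt1, 170 mm from the foot along z.
- bolt2_head (a point): Centre of the outer face of the head of bolt2, 170 mm from the foot along z.
- stand: Wooden board 60 (x) x 170 (y) x 8 mm fixed to the bench, with two upright aluminium tubes at y = -50 and +50 mm, 34 mm outside and 26 mm inside diameter, rims 83 mm above the bench. Origin: centre of the underside.
- tin: Bystander: round tin 74 mm diameter, 110 high. Origin: centre of the underside.
- jar: Bystander: jar 70 mm diameter, 85 high. Origin: centre of the underside.
- basket: Bystander: white slatted basket 110 x 160 x 60 mm. Origin: centre of the underside.
There are look-alikes about, which are no part of the job. What is shaped like the bolt2 but orange is not meant.

How it is judged (in metres and radians):
On the way, in this order (a step that is already met when the one before it is completed fails the run):
1. all hardware present lies in its own compartments with the lever not yet caught (x of bracket1 in the frame of brackets_bay between -0.11 and 0.11 m and y of bracket1 in the frame of brackets_bay between -0.0575 and 0.0575 m and z of each of bracket1, bracket2 in the frame of brackets_bay below 0.045 m and x of bracket2 in the frame of brackets_bay between -0.11 and 0.11 m and y of bracket2 in the frame of brackets_bay between -0.0575 and 0.0575 m and x of handle1 in the frame of handles_bay between -0.11 and 0.11 m and y of handle1 in the frame of handles_bay between -0.065 and 0.065 m and z of each of handle1, handle2, handle3 in the frame of handles_bay below 0.045 m and x of handle2 in the frame of handles_bay between -0.11 and 0.11 m and y of handle2 in the frame of handles_bay between -0.065 and 0.065 m and x of handle3 in the frame of handles_bay between -0.11 and 0.11 m and y of handle3 in the frame of handles_bay between -0.065 and 0.065 m and x of bolt1 in the frame of bolts_bay between -0.11 and 0.11 m and y of bolt1 in the frame of bolts_bay between -0.05 and 0.05 m and z of each of bolt1, bolt1_head, bolt2, bolt2_head in the frame of bolts_bay below 0.05 m and x of bolt1_head in the frame of bolts_bay between -0.11 and 0.11 m and y of bolt1_head in the frame of bolts_bay between -0.05 and 0.05 m and x of bolt2 in the frame of bolts_bay between -0.11 and 0.11 m and y of bolt2 in the frame of bolts_bay between -0.05 and 0.05 m and x of bolt2_head in the frame of bolts_bay between -0.11 and 0.11 m and y of bolt2_head in the frame of bolts_bay between -0.05 and 0.05 m and value of joint lever below 0.6 rad), for 0.2 s.
2. the lever is pressed down to its stop, with the hardware in place (x of bracket1 in the frame of brackets_bay between -0.11 and 0.11 m and y of bracket1 in the frame of brackets_bay between -0.0575 and 0.0575 m and z of each of bracket1, bracket2 in the frame of brackets_bay below 0.045 m and x of bracket2 in the frame of brackets_bay between -0.11 and 0.11 m and y of bracket2 in the frame of brackets_bay between -0.0575 and 0.0575 m and x of handle1 in the frame of handles_bay between -0.11 and 0.11 m and y of handle1 in the frame of handles_bay between -0.065 and 0.065 m and z of each of handle1, handle2, handle3 in the frame of handles_bay below 0.045 m and x of handle2 in the frame of handles_bay between -0.11 and 0.11 m and y of handle2 in the frame of handles_bay between -0.065 and 0.065 m and x of handle3 in the frame of handles_bay between -0.11 and 0.11 m and y of handle3 in the frame of handles_bay between -0.065 and 0.065 m and x of bolt1 in the frame of bolts_bay between -0.11 and 0.11 m and y of bolt1 in the frame of bolts_bay between -0.05 and 0.05 m and z of each of bolt1, bolt1_head, bolt2, bolt2_head in the frame of bolts_bay below 0.05 m and x of bolt1_head in the frame of bolts_bay between -0.11 and 0.11 m and y of bolt1_head in the frame of bolts_bay between -0.05 and 0.05 m and x of bolt2 in the frame of bolts_bay between -0.11 and 0.11 m and y of bolt2 in the frame of bolts_bay between -0.05 and 0.05 m and x of bolt2_head in the frame of bolts_bay between -0.11 and 0.11 m and y of bolt2_head in the frame of bolts_bay between -0.05 and 0.05 m and value of joint lever above 0.66 rad), for 0.2 s.
At the end, for the whole second after the job is handed in: Every bracket, handle and bolt present is at rest inside its own compartment (origins, and both ends of each bolt, within the compartment's walls and no more than 45 mm, bolts 50 mm, above its floor), and the lever stays caught by itself beyond 0.66 rad (all of step 2 and linear speed of each of bracket1, bracket2, handle1, handle2, handle3, bolt1, bolt2 below 0.03 m/s); the robot touches nothing.
It fails at once if the tin was moved more than 30 mm (distance of tin from where it was at the start of the episode above 0.03 m).
It fails at once if the jar was moved more than 30 mm (distance of jar from where it was at the start of the episode above 0.03 m).
It fails at once if the basket was moved more than 30 mm (distance of basket from where it was at the start of the episode above 0.03 m).
Of bracket1, bracket2 only 1 to 2 are there at a start; the rules pass over those that are not, and their reading is None.
Of handle1, handle2, handle3 only 2 to 3 are there at a start; the rules pass over those that are not, and their reading is None.
Of bolt1, bolt2 only 1 to 2 are there at a start; the rules pass over those that are not, and their reading is None.
At some moment in a run one of bracket1, bracket2, handle1, handle2, handle3 may be knocked a few centimetres aside while the robot is not near it.
Once in a run the grip may slacken for a moment while it holds something.
It also fails if it takes over 210 s, if anything falls off the work surface, if the arm or the gripper's body presses on something with over 40 N, if the wrist force passes 120 N, or if a joint passes its speed limit or range.

## Working session

There is one attempt and no reset: what is moved stays moved. The work goes in short steps, Python scripts to look and compute and a tool call to move; the robot and the scene stay as the last step left them, time stands still between calls to the robot, and variables do not carry over. Pictures are saved under pics/ and viewed, at most 14 in all, crops included, and the job is handed in when it is done.

Besides the shell and the picture viewer there is one more tool, called after "Emit:" in YAML: its name, and indented under it one key for each argument. play_rows: Moves the arm, as the interface text tells. Its arguments: {"type":"object","properties":{"rows":{"type":"array","items":{"type":"array","items":{"type":"array","items":{"type":"number"}}}},"squeeze":{"type":"number"}},"required":["rows"]}

```bash
mkdir -p pics; cat > h.py <<'E'
import numpy as np, cv2, json
from rig import manip, viewer
def cap(n,f=None):
    c=viewer.capture(n); 
    if f: cv2.imwrite('pics/'+f+'.png',c['img'][:,:,::-1]); np.savez('pics/'+f+'.npz',K=c['camera_matrix'],T=c['extrinsics'],img=c['img'])
    return c
def ld(f): return np.load('pics/'+f+'.npz')
def ray(c,uv):
    K=c['K'];T=c['T']; d=T[:3,:3]@np.linalg.solve(K,[uv[0],uv[1],1.]); return T[:3,3],d/np.linalg.norm(d)
def onz(f,uv,z):
    o,d=ray(ld(f),uv); return (o+d*(z-o[2])/d[2]).round(4)
def tri(obs):
    A=np.zeros((3,3));b=np.zeros(3);R=[]
    for f,uv in obs:
        o,d=ray(ld(f),uv);P=np.eye(3)-np.outer(d,d);A+=P;b+=P@o;R.append((o,d))
    x=np.linalg.solve(A,b); e=[np.linalg.norm(np.cross(x-o,d)) for o,d in R]
    return x.round(4),np.round(e,4)
def proj(f,p):
    c=ld(f);q=np.linalg.inv(c['T'])@np.append(p,1);u=c['K']@q[:3];return (u[:2]/u[2]).round(1)
def crop(f,x0,y0,x1,y1,s,out):
    i=cv2.imread('pics/'+f+'.png')[y0:y1,x0:x1];cv2.imwrite('pics/'+out+'.png',cv2.resize(i,None,fx=s,fy=s,interpolation=cv2.INTER_CUBIC))
def st():
    s=manip.observe();print(s['clock'],np.round(s['ee_pos'],4),np.round(s['tcp_rot'],3).tolist(),'J',np.round(s['joints'],1),'F',np.round(s['contact_force'],1),s['grip_width'],s['grip_force'])
E
python3 -c "
from h import *
st()
a=cap('scene','s0')['img'];b=cap('top','t0')['img'];cap('wrist','w0')
i=np.vstack([a,b])
for f in ('s0','t0'):
  cv2.imwrite('pics/'+f+'b.png',cv2.resize(cv2.imread('pics/'+f+'.png'),(800,600),interpolation=cv2.INTER_CUBIC)); c=ld(f);print(c['K'].round(1).tolist(),c['T'].round(3).tolist())
"
```

```text
0.0 [ 0.1636 -0.628   0.2101] [[0.968, 0.252, -0.001], [0.252, -0.968, 0.003], [-0.0, -0.003, -1.0]] J [69.8 22.   2.5 91.7 -1.  66.5 -2.9] F [-0.6 -0.3 -0.1] 0.997896250533448 0.0
[[364.1, 0.0, 251.9], [0.0, 364.1, 191.0], [0.0, 0.0, 1.0]] [[0.455, 0.705, -0.545, 1.037], [0.89, -0.367, 0.269, -0.258], [-0.011, -0.607, -0.794, 0.84], [0.0, 0.0, 0.0, 1.0]]
[[439.1, 0.0, 256.9], [0.0, 439.1, 181.0], [0.0, 0.0, 1.0]] [[0.011, -0.994, 0.106, 0.433], [-1.0, -0.011, 0.004, -0.012], [-0.003, -0.106, -0.994, 1.541], [0.0, 0.0, 0.0, 1.0]]
```

View pics/s0b.png

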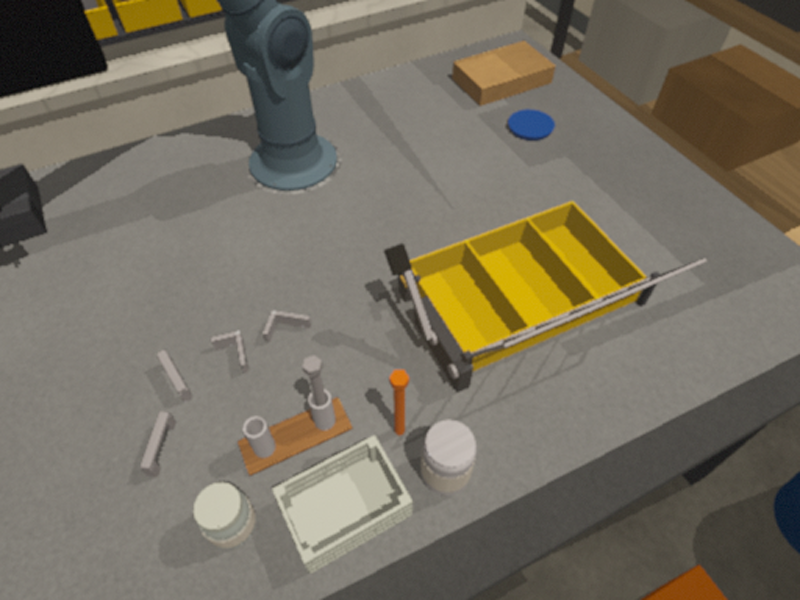

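View pics/t0b.png

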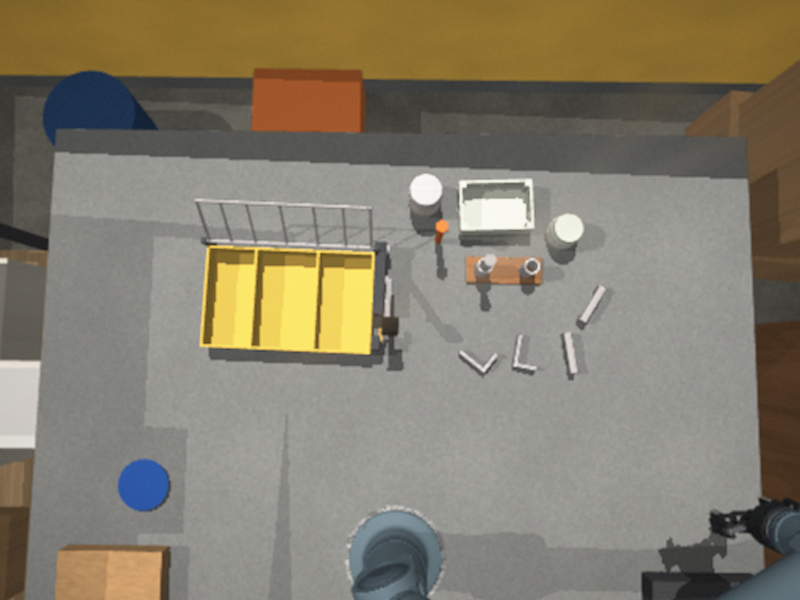

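The scene shows two brackets (scene px ~(230,345) and (285,320)), two handles ((172,372), (155,440)), one steel bolt in the +y tube (315,365), and an orange look-alike (400,380). The second tube is empty, and I'll take enlarged crops next.

```bash
python3 -c "
from h import *
crop('t0',285,145,400,245,6.5,'t0c'); crop('s0',85,190,245,310,5,'s0c')"
```

```text
(no output)
```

View pics/t0c.png

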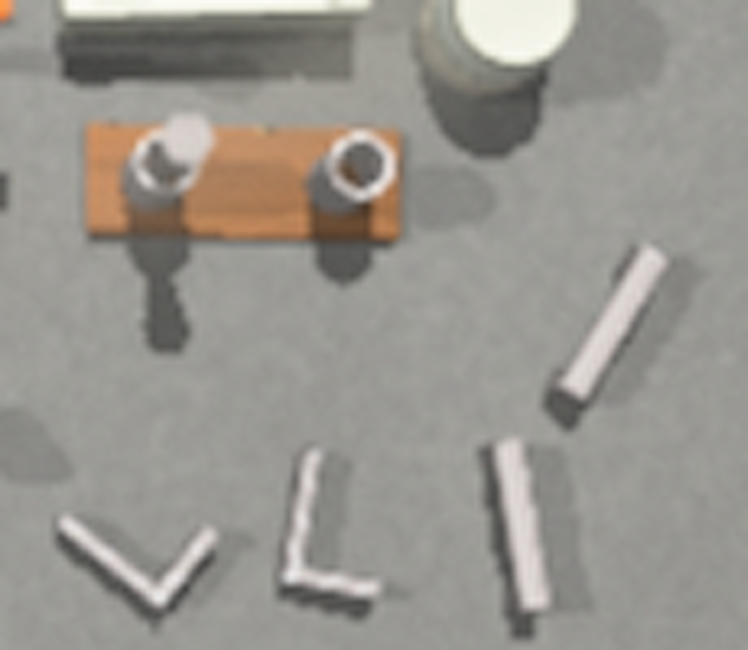

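View pics/s0c.png

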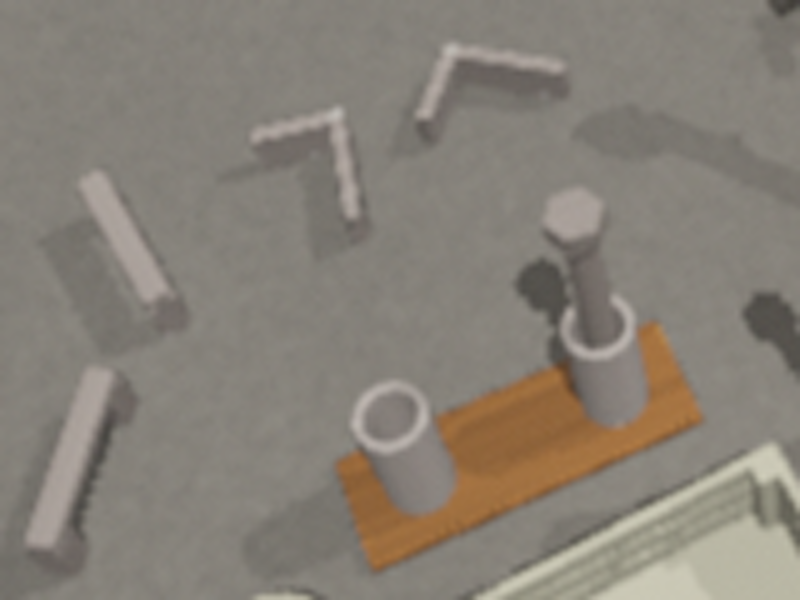

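```bash
python3 -c "
from h import *
g=lambda x,s,o:((x[0]+.5)/s-.5+o[0],(x[1]+.5)/s-.5+o[1])
P=dict(Acor=((157,600),(452,50)),Along=((63,520),(563,67)),Ashort=((212,532),(424,118)),Bcor=((290,578),(337,115)),Blong=((315,452),(352,215)),Bshort=((378,588),(253,137)),
Cfar=((508,440),(155,298)),Cnear=((537,607),(93,177)),Dfar=((653,252),(45,545)),Dnear=((572,392),(100,372)),tubeb=((165,163),(597,323)),tubee=((362,165),(391,415)),head=((189,138),(574,213)))
for k,(a,b) in P.items(): print(k,*tri([('t0',g(a,6.5,(285,145))),('s0',g(b,5,(85,190)))]))
Q=dict(NL=((374,353),(408,268)),NR=((203,347),(573,205)),FR=((208,246),(645,277)),FL=((376,252),(470,362)),pad=((390,326),(397,255)))
for k,(a,b) in Q.items(): print(k,*tri([('t0',g(a,1.5625,(0,0))),('s0',g(b,1.5625,(0,0)))]))
for k,p,z in (('jar/tin',(426,188),.11),('tin2',(568,228),.085),('bask c',(497,205),.06),('basknear',(497,235),.05)): print(k,onz('t0',g(p,1.5625,(0,0)),z))
w=ld('w0');print(w['K'].round(1).tolist(),w['T'].round(3).tolist())
"
```

```text
Acor [ 0.4037 -0.1852  0.0221] [0.0001 0.0001]
Along [ 0.4452 -0.1351  0.0249] [0.0002 0.0002]
Ashort [ 0.4397 -0.2143  0.0218] [0.0002 0.0002]
Bcor [ 0.416  -0.2555  0.0218] [0. 0.]
Blong [ 0.4825 -0.2682  0.025 ] [0.0004 0.0004]
Bshort [ 0.4114 -0.3006  0.0254] [0.0006 0.0006]
Cfar [ 0.4895 -0.3695  0.0336] [0.0007 0.0007]
Cnear [ 0.4026 -0.3822  0.0326] [0.0008 0.0008]
Dfar [ 0.5904 -0.4479  0.0304] [0.0002 0.0002]
Dnear [ 0.5154 -0.4042  0.0307] [0.0005 0.0005]
tubeb [ 0.6286 -0.1834  0.0794] [0.0003 0.0003]
tubee [ 0.6287 -0.2842  0.0802] [0.0003 0.0003]
head [ 0.6281 -0.1826  0.1769] [0.0006 0.0006]
NL [0.4416 0.0585 0.0499] [0.0062 0.0062]
NR [0.4502 0.4266 0.0516] [0.0043 0.0043]
FR [0.6665 0.4173 0.0649] [0.0001 0.0001]
FL [0.6625 0.0562 0.0475] [0.0048 0.0048]
pad [0.493  0.017  0.1583] [0.0002 0.0002]
jar/tin [ 0.7893 -0.055   0.11  ]
tin2 [ 0.711  -0.3619  0.085 ]
bask c [ 0.7653 -0.2128  0.06  ]
basknear [ 0.7003 -0.2139  0.05  ]
[[289.6, 0.0, 250.4], [0.0, 289.6, 191.4], [0.0, 0.0, 1.0]] [[0.253, -0.923, -0.291, 0.237], [-0.968, -0.242, -0.073, -0.61], [-0.003, 0.3, -0.954, 0.373], [0.0, 0.0, 0.0, 1.0]]
```

```bash
cat >> h.py <<'E'
def det(f,zs=(.028,.038),box=(285,165,400,245),th=170):
    im=ld(f)['img']; x0,y0,x1,y1=box; s=4
    g=cv2.resize(cv2.cvtColor(im,cv2.COLOR_RGB2GRAY)[y0:y1,x0:x1],None,fx=s,fy=s,interpolation=cv2.INTER_CUBIC)
    cs,_=cv2.findContours((g>th).astype('uint8'),cv2.RETR_EXTERNAL,cv2.CHAIN_APPROX_NONE); out=[]
    for c in cs:
        if cv2.contourArea(c)<300: continue
        solid=cv2.contourArea(c)/cv2.contourArea(cv2.convexHull(c)); z=zs[1] if solid>.75 else zs[0]
        w=np.array([onz(f,((p[0]+.5)/s-.5+x0,(p[1]+.5)/s-.5+y0),z)[:2] for p in c[:,0]])
        r=cv2.minAreaRect((w*1000).astype('float32')); bp=cv2.boxPoints(r); e=[bp[1]-bp[0],bp[2]-bp[1]]; l=max(e,key=np.linalg.norm)
        print('handle' if solid>.75 else 'brkt','c',np.round(r[0],1),'size',np.round(r[1],1),'ang',round(np.degrees(np.arctan2(l[1],l[0]))%180,1),'solid',round(solid,2)); out.append(w)
    return out
def plan(p,yaw,yaw0=None,p0=None):
    s=manip.observe();R=np.array(s['tcp_rot']);y0=np.degrees(np.arctan2(R[1,0],R[0,0])) if yaw0 is None else yaw0
    dy=yaw-y0;a=np.radians(yaw);T=np.array([[np.cos(a),np.sin(a),0],[np.sin(a),-np.cos(a),0],[0,0,-1]])
    d=T.T@(np.array(p)-(s['ee_pos'] if p0 is None else p0))/.04
    n=int(np.ceil(abs(dy)/8.5));print('yaw',round(y0,1),'->',yaw,'az total',round(-dy,1),n,'x',round(-dy/max(n,1),2),'| shift total',d.round(2)); return d
E
python3 -c "
from h import *
det('t0')
g=lambda x:((x[0]+.5)/1.5625-.5,(x[1]+.5)/1.5625-.5)
for t,s in (((374,353),(408,268)),((203,347),(573,205)),((208,246),(645,277)),((376,252),(470,362))): print(onz('t0',g(t),.065),onz('s0',g(s),.065))
print(onz('t0',g((441,225)),.12),tri([('t0',g((441,225))),('s0',g((399,375)))]))
plan((.5528,-.426,.15),30)
"
```

```text
brkt c [ 424.2 -173.4] size [82.6 42.5] ang 85.5 solid 0.37
brkt c [ 445.5 -281.2] size [51.  70.9] ang 170.8 solid 0.35
handle c [ 446.9 -374.7] size [90.2 15.3] ang 9.0 solid 0.89
handle c [ 553.5 -425. ] size [15.2 88.3] ang 148.5 solid 0.9
brkt c [ 636.  -294.7] size [36.9 34.8] ang 0.0 solid 0.42
brkt c [ 637.9 -194.1] size [30.8 45.3] ang 90.6 solid 0.58
[0.4388 0.0522 0.065 ] [0.4554 0.058  0.065 ]
[0.4475 0.4191 0.065 ] [0.462  0.4192 0.065 ]
[0.6666 0.4174 0.065 ] [0.6665 0.4171 0.065 ]
[0.6573 0.0512 0.065 ] [0.6728 0.0535 0.065 ]
[ 0.7078 -0.0868  0.12  ] (array([ 0.6973, -0.0844,  0.1733]), array([0.0005, 0.0005]))
yaw 14.6 -> 30 az total -15.4 2 x -7.7 | shift total [10.95  0.49  1.51]
```

```bash
python3 -c "
from h import *
plan((.553,-.425,.11),-31)"
```

```text
yaw 14.6 -> -31 az total 45.6 6 x 7.6 | shift total [ 5.73 -9.37  2.51]
```

Emit:
play_rows:
  rows:
    - [[0, 0, 7.6, 0, 0, 0, 0.6], [0, 0, 7.6, 0, 0, 0, 0.6], [0, 0, 7.6, 0, 0, 0, 0.6], [0, 0, 7.6, 0, 0, 0, 0.6], [0, 0, 7.6, 0, 0, 0, 0.6], [0, 0, 7.6, 0, 0, 0, 0.6], [0, 0, 0, 0.48, -0.78, 0, 0.6], [0, 0, 0, 0.48, -0.78, 0, 0.6], [0, 0, 0, 0.48, -0.78, 0, 0.6], [0, 0, 0, 0.48, -0.78, 0, 0.6], [0, 0, 0, 0.48, -0.78, 0.3, 0.6], [0, 0, 0, 0.48, -0.78, 0.3, 0.6], [0, 0, 0, 0.48, -0.78, 0.3, 0.6], [0, 0, 0, 0.48, -0.78, 0.3, 0.6], [0, 0, 0, 0.48, -0.78, 0.3, 0.6], [0, 0, 0, 0.48, -0.78, 0.3, 0.6], [0, 0, 0, 0.48, -0.78, 0.3, 0.6], [0, 0, 0, 0.45, -0.79, 0.41, 0.6], [0, 0, 0, 0, 0, 0, 0.6], [0, 0, 0, 0, 0, 0, 0.6]]

```text
clock: 2.15
ee_pos: [0.5542, -0.4233, 0.1095]
tcp_rot: [[0.859, -0.512, -0.002], [-0.512, -0.859, 0.002], [-0.003, -0.001, -1.0]]
contact_force: [-0.9, -0.1, -0.4]
grip_width: 0.598
grip_force: 0.0
```

```bash
python3 -c "
from h import *
st(); cap('wrist','w1'); cap('top','t1'); det('t1')
cv2.imwrite('pics/w1b.png',cv2.resize(cv2.imread('pics/w1.png'),(800,600)))
for n,p in (('Dfar',(.5904,-.4479,.038)),('Dnear',(.5154,-.4042,.038)),('Cfar',(.4895,-.3695,.038)),('Cnear',(.4026,-.3822,.038))): print(n,proj('w1',p)*1.5625)
"
```

```text
2.15 [ 0.5542 -0.4233  0.1095] [[0.859, -0.512, -0.002], [-0.512, -0.859, 0.002], [-0.003, -0.001, -1.0]] J [ 33.2  32.4   1.1  88.8  -0.7  58.9 -86.3] F [-0.9 -0.1 -0.4] 0.5977375925359665 0.0
brkt c [ 440.8 -174.5] size [71.3 50.6] ang 51.8 solid 0.39
brkt c [ 445.7 -281.4] size [51.  71.9] ang 170.5 solid 0.37
handle c [ 447.  -374.9] size [91.8 16.1] ang 8.8 solid 0.9
handle c [ 547.3 -421.1] size [15.2 44.6] ang 149.1 solid 0.94
brkt c [ 636.  -294.3] size [36.9 35.6] ang 0.0 solid 0.45
brkt c [ 637.9 -193.7] size [30.7 46.2] ang 90.6 solid 0.61
Dfar [395.3125  223.28125]
Dnear [396.25    375.46875]
Cfar [368.28125 435.78125]
Cnear [455.78125 527.03125]
```

View pics/w1b.png

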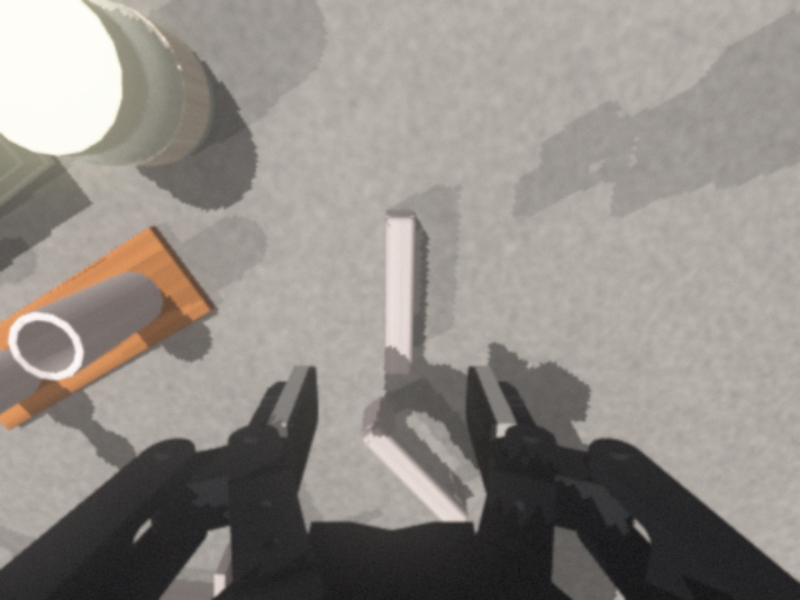

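Emit:
play_rows:
  rows:
    - [[0, 0, 0, 0, 0, 0.5, 0.6], [0, 0, 0, 0, 0, 0.5, 0.6], [0, 0, 0, 0, 0, 0.5, 0.6], [0, 0, 0, 0, 0, 0.4, 0.6], [0, 0, 0, 0, 0, 0.19, 0.6], [0, 0, 0, 0, 0, 0, 0.6], [0, 0, 0, 0, 0, 0, 0], [0, 0, 0, 0, 0, 0, 0], [0, 0, 0, 0, 0, 0, 0], [0, 0, 0, 0, 0, 0, 0], [0, 0, 0, 0, 0, 0, 0], [0, 0, 0, 0, 0, 0, 0], [0, 0, 0, 0, 0, -0.4, 0]]
  squeeze: 60

```text
clock: 3.55
ee_pos: [0.5511, -0.424, 0.0411]
tcp_rot: [[0.857, -0.515, -0.005], [-0.515, -0.857, 0.004], [-0.006, -0.0, -1.0]]
contact_force: [-0.8, 0.3, -1.2]
grip_width: 0.004
grip_force: 0.0
```

Emit:
play_rows:
  rows:
    - [[0, 0, 0, 0, 0, -0.6, 0], [0, 0, 0, 0, 0, -0.6, 0], [0, 0, -8, 0, 0, -0.6, 0], [0, 0, -8, 0, 0, -0.6, 0], [0, 0, -8, 0, 0, -0.6, 0], [0, 0, -8, 0, 0, -0.6, 0], [0, 0, -8, 0, 0, -0.6, 0], [0, 0, -8, 0, 0, -0.6, 0], [0, 0, -8, 0, 0, -0.4, 0], [0, 0, -8, 0, 0, 0, 0], [0, 0, -8, 0, 0, 0, 0], [0, 0, -8, 0, 0, 0, 0], [0, 0, -8, 0, 0, 0, 0], [0, 0, -8, 0, 0, 0, 0], [0, 0, -8, 0, 0, 0, 0], [0, 0, -8, 0, 0, 0, 0], [0, 0, -8, 0, 0, 0, 0]]

```text
clock: 5.25
ee_pos: [0.5532, -0.4261, 0.2529]
tcp_rot: [[0.012, 1.0, 0.001], [1.0, -0.012, -0.001], [-0.001, 0.001, -1.0]]
contact_force: [-0.9, 0.0, 0.2]
grip_width: 0.002
grip_force: 0.0
```

```bash
python3 -c "
from h import *
st(); plan((.576,.245,.25),89)"
```

```text
5.25 [ 0.5532 -0.4261  0.2529] [[0.012, 1.0, 0.001], [1.0, -0.012, -0.001], [-0.001, 0.001, -1.0]] J [ 49.   27.1 -20.9  80.5   9.8  74.1  26.9] F [-0.9  0.   0.2] 0.00211062908527034 0.0
yaw 89.3 -> 89 az total 0.3 1 x 0.31 | shift total [16.78  0.28  0.07]
```

```bash
python3 -c "
from h import *
cap('wrist','w2'); cap('top','t2'); det('t2')
cv2.imwrite('pics/w2b.png',cv2.resize(cv2.imread('pics/w2.png'),(800,600)))
"
```

```text
brkt c [ 440.9 -174.6] size [71.2 50.6] ang 51.6 solid 0.39
brkt c [ 445.7 -281.4] size [51.  71.9] ang 170.5 solid 0.37
handle c [ 447. -375.] size [91.7 16.3] ang 8.8 solid 0.89
handle c [ 553.6 -424.9] size [15.5 89.1] ang 148.2 solid 0.91
brkt c [ 636.  -294.3] size [36.9 35.6] ang 0.0 solid 0.46
brkt c [ 637.9 -193.7] size [30.7 46.2] ang 90.6 solid 0.61
```

View pics/w2b.png

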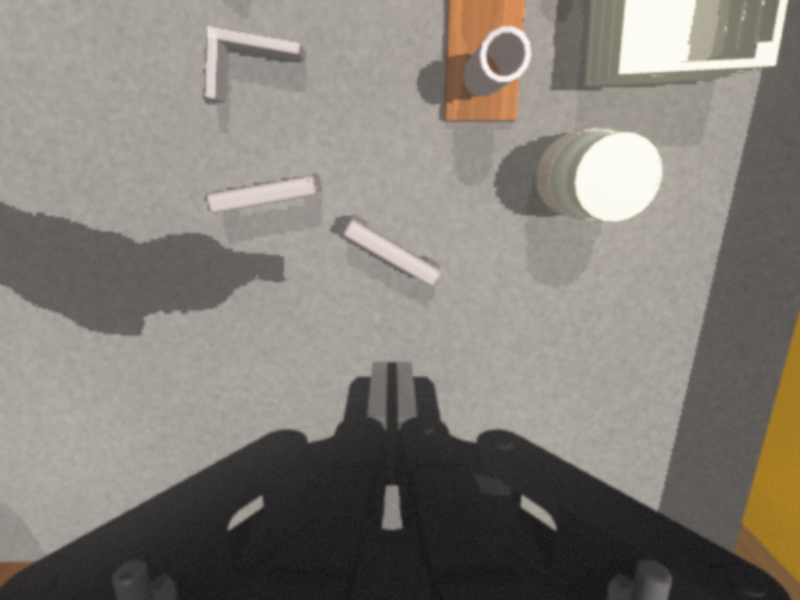

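The handle stayed where it was, at wrist px (392,250), and the shut fingertips are at (392,365). I'll check where the TCP projects against the visible fingertips.

```bash
python3 -c "
from h import *
p=np.array([.5532,-.4261,.2529])
for dz in (0,-.011,.008): print(dz,proj('w2',p+[0,0,dz])*1.5625)
o,d=ray(ld('w2'),((392+.5)/1.5625-.5,(365+.5)/1.5625-.5));print(o,d)
c=ld('w2');print('cam',c['T'][:3,3], 'tip plane pts',[ (o+d*t).round(3) for t in (.1,.15,.2)])
g=lambda u,v:((u+.5)/1.5625-.5,(v+.5)/1.5625-.5)
for uv in ((351,228),(432,274)): print(onz('w2',g(*uv),.038))
print([ (o+d*(z-o[2])/d[2]).round(4) for z in (.24,.25)])
"
```

```text
0 [392.03125 360.     ]
-0.011 [392.03125 348.59375]
0.008 [392.1875 369.0625]
[ 0.55380559 -0.3500089   0.4152731 ] [-0.00432595 -0.43357348 -0.90110783]
cam [ 0.55380559 -0.3500089   0.4152731 ] tip plane pts [array([ 0.553, -0.393,  0.325]), array([ 0.553, -0.415,  0.28 ]), array([ 0.553, -0.437,  0.235])]
[ 0.5193 -0.4059  0.038 ]
[ 0.5873 -0.4461  0.038 ]
[array([ 0.553 , -0.4343,  0.24  ]), array([ 0.553 , -0.4295,  0.25  ])]
```

Emit:
play_rows:
  rows:
    - [[0, 0, -7.4, 0, 0, 0.5, 0.6], [0, 0, -7.4, 0, 0, 0.5, 0.6], [0, 0, -7.4, 0, 0, 0.5, 0.6], [0, 0, -7.4, 0, 0, 0.5, 0.6], [0, 0, -7.4, 0, 0, 0.5, 0.6], [0, 0, -7.4, 0, 0, 0.5, 0.6], [0, 0, -7.4, 0, 0, 0.4, 0.6], [0, 0, -7.4, 0, 0, 0, 0.6], [0, 0, 0, 0, 0, 0.5, 0.6], [0, 0, 0, 0, 0, 0.5, 0.6], [0, 0, 0, 0, 0, 0.5, 0.6], [0, 0, 0, 0, 0, 0.5, 0.6], [0, 0, 0, 0, 0, 0.4, 0.6], [0, 0, 0, 0, 0, 0, 0.6], [0, 0, 0, 0, 0, 0, 0.6]]

```text
clock: 6.85
ee_pos: [0.5534, -0.4258, 0.0193]
tcp_rot: [[-0.85, 0.527, -0.0], [0.527, 0.85, 0.0], [0.0, 0.0, -1.0]]
contact_force: [-0.1, 0.7, 0.4]
grip_width: 0.602
grip_force: 0.0
```

Emit:
play_rows:
  rows:
    - [[0, 0, 0, 0, 0, 0, 0], [0, 0, 0, 0, 0, 0, 0], [0, 0, 0, 0, 0, 0, 0], [0, 0, 0, 0, 0, 0, 0]]

```text
clock: 7.25
ee_pos: [0.5537, -0.4261, 0.0202]
tcp_rot: [[-0.85, 0.527, 0.001], [0.527, 0.85, -0.001], [-0.001, -0.0, -1.0]]
contact_force: [-0.3, -0.1, -1.0]
grip_width: 0.002
grip_force: 0.0
```

Emit:
play_rows:
  rows:
    - [[0, 0, 0, 0, 0, 0, 0], [0, 0, 0, 0, 0, 0, 0], [0, 0, 0, 0, 0, 0, 0], [0, 0, 0, 0, 0, 0, 0]]

```text
clock: 7.65
ee_pos: [0.5533, -0.4258, 0.0194]
tcp_rot: [[-0.85, 0.527, -0.0], [0.527, 0.85, 0.0], [0.0, 0.0, -1.0]]
contact_force: [-0.2, 0.4, 0.1]
grip_width: -0.001
grip_force: 0.0
```

```bash
python3 -c "
from h import *
cap('wrist','w3'); cap('scene','s3');st()
a=cv2.resize(cv2.imread('pics/w3.png')[100:384,100:412],None,fx=1.28,fy=1.28)
b=cv2.imread('pics/s3.png')[150:330,40:240];b=cv2.resize(b,(400,a.shape[0]))
cv2.imwrite('pics/m3.png',np.hstack([a,b])); print(a.shape)
"
```

```text
7.75 [ 0.5533 -0.4257  0.0194] [[-0.85, 0.527, -0.0], [0.527, 0.85, 0.0], [0.0, 0.0, -1.0]] J [ 54.3  41.9 -28.3  89.8  23.   54.1  76.8] F [-0.3 -0.2  0.9] -0.0025924261398789935 0.0
(364, 399, 3)
```

View pics/m3.png

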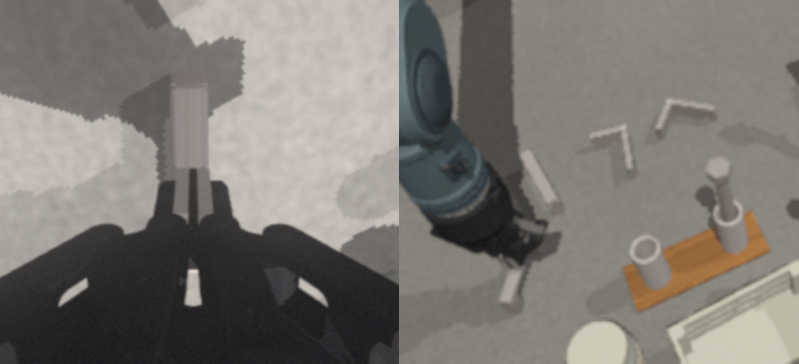

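The fingers show shut exactly over the handle at crop px (190,170), so the tips seem higher than the readings say. I'll compare with predicted projections.

```bash
python3 -c "
from h import *
c=ld('w3');print(c['T'].round(4).tolist())
a=np.radians(148.5);u=np.array([np.cos(a),np.sin(a),0]);n=np.array([-u[1],u[0],0]);C=np.array([.5535,-.4255,.038])
for s in (1,-1):
  for k in (1,-1): print('end',s,k,proj('w3',C+s*.045*u+k*.008*n), proj('w3',C+s*.045*u+k*.008*n-[0,0,.01]))
p=np.array([.5533,-.4257,.0194])
for dz in (0,-.011): print('tcp',dz,proj('w3',p+[0,0,dz]),'scene',proj('s3',p+[0,0,dz]))
im=c['img'][140:250,200:300].astype(int)
print(im[:, 50].mean(1)[::4].astype(int))   # col 250
print(im[40,::4].mean(1).astype(int))       # row 180
print(im[70,::4].mean(1).astype(int))       # row 210
s=cv2.imread('pics/s3.png')[215:305,70:150];cv2.imwrite('pics/s3c.png',cv2.resize(s,None,fx=6.5,fy=6.5,interpolation=cv2.INTER_CUBIC))
"
```

```text
[[0.5264, 0.8117, 0.2531, 0.4882], [0.8502, -0.5025, -0.1571, -0.386], [-0.0004, 0.2978, -0.9546, 0.1819], [0.0, 0.0, 0.0, 1.0]]
end 1 1 [235.8 165.9] [236.7 161.9]
end 1 -1 [267.4 165.7] [266.4 161.8]
end -1 1 [238.8 313.3] [239.4 302.2]
end -1 -1 [265.5 313.2] [264.7 302.1]
tcp 0 [251.3 231.1] scene [101.1 282.8]
tcp -0.011 [251.3 223.9] scene [102.7 284.6]
[113 116 116 112 115 114 113 126 142 143 141 141 142 140 143 142 145 142
 145 146 145 145 143  68  55  58  56  51]
[ 90  94  91  88  92  93  91  90 100 134 137 139 142 142 144 143 115 115
 117 146 183 181 185 189 191]
[166 158 163 164 163 116  95 104 110 128 141 139 141 146 147 145 184 182
 184 190 181 182 182 185 195]
```

View pics/s3c.png

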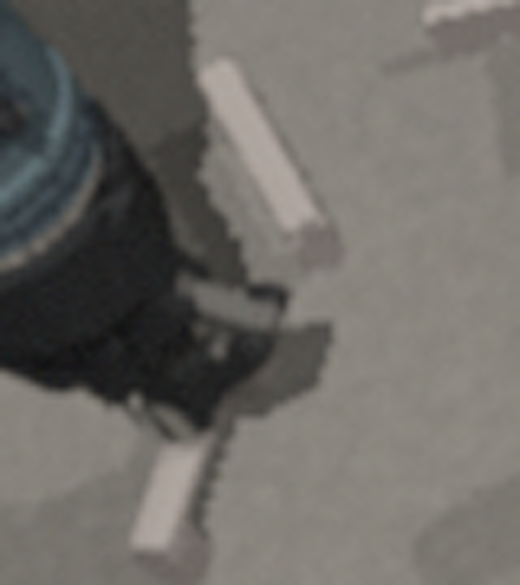

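Emit:
play_rows:
  rows:
    - [[0, 0, 0, 0, 0, 0.08, 0], [0, 0, 0, 0, 0, 0.07, 0], [0, 0, 0, 0, 0, 0, 0]]

```text
clock: 8.05
ee_pos: [0.5538, -0.4259, 0.0183]
tcp_rot: [[-0.85, 0.527, -0.001], [0.527, 0.85, -0.001], [0.001, -0.002, -1.0]]
contact_force: [-6.9, 4.3, 19.4]
grip_width: -0.002
grip_force: 9.4
```

Emit:
play_rows:
  rows:
    - [[0, 0, 0, 0, 0, 0.06, 0], [0, 0, 0, 0, 0, 0, 0]]

```text
clock: 8.25
ee_pos: [0.5538, -0.426, 0.0183]
tcp_rot: [[-0.85, 0.527, -0.002], [0.527, 0.85, -0.001], [0.001, -0.002, -1.0]]
contact_force: [-10.8, 6.8, 27.9]
grip_width: 0.001
grip_force: 13.8
```

Emit:
play_rows:
  rows:
    - [[0, 0, 0, 0, 0, 0.06, 0], [0, 0, 0, 0, 0, 0, 0]]

```text
clock: 8.45
ee_pos: [0.5539, -0.426, 0.0182]
tcp_rot: [[-0.85, 0.528, -0.003], [0.528, 0.85, -0.002], [0.002, -0.003, -1.0]]
contact_force: [-13.5, 8.6, 37.0]
grip_width: 0.003
grip_force: 18.3
```

Emit:
play_rows:
  rows:
    - [[0, 0, 0, 0, 0, -0.4, 0], [0, 0, 0, 0, 0, -0.4, 0], [0, 0, 0, 0, -0.8, 0, 0], [0, 0, 0, 0, -0.7, 0, 0], [0, 0, 0, 0, 0, 0.4, 0], [0, 0, 0, 0, 0, 0.2, 0], [0, 0, 0, 0, 0, 0, 0]]

```text
clock: 9.15
ee_pos: [0.5209, -0.4739, 0.0139]
tcp_rot: [[-0.851, 0.526, -0.003], [0.526, 0.851, 0.005], [0.005, 0.002, -1.0]]
contact_force: [-0.1, 0.9, -0.5]
grip_width: 0.001
grip_force: 0.0
```

Emit:
play_rows:
  rows:
    - [[0, 0, 0, 0, 0, 0.1, 0], [0, 0, 0, 0, 0, 0.1, 0], [0, 0, 0, 0, 0, 0.0, 0]]

```text
clock: 9.45
ee_pos: [0.5222, -0.4756, 0.0082]
tcp_rot: [[-0.851, 0.526, -0.0], [0.526, 0.851, 0.001], [0.001, 0.001, -1.0]]
contact_force: [-0.3, 0.1, -0.8]
grip_width: 0.001
grip_force: 0.0
```

Emit:
play_rows:
  rows:
    - [[0, 0, 0, 0, 0, 0.1, 0], [0, 0, 0, 0, 0, 0.1, 0], [0, 0, 0, 0, 0, 0.0, 0]]

```text
clock: 9.75
ee_pos: [0.5212, -0.4764, -0.0001]
tcp_rot: [[-0.85, 0.527, -0.001], [0.527, 0.85, 0.001], [0.001, 0.0, -1.0]]
contact_force: [0.4, -0.0, 0.5]
grip_width: -0.0
grip_force: 0.0
```

Emit:
play_rows:
  rows:
    - [[0, 0, 0, 0, 0, 0.1, 0], [0, 0, 0, 0, 0, 0.1, 0], [0, 0, 0, 0, 0, 0.1, 0], [0, 0, 0, 0, 0, 0.0, 0]]

```text
clock: 10.15
ee_pos: [0.521, -0.4763, -0.0124]
tcp_rot: [[-0.85, 0.527, -0.001], [0.527, 0.85, 0.001], [0.002, 0.0, -1.0]]
contact_force: [-0.0, -0.2, 0.1]
grip_width: -0.002
grip_force: 0.0
```

Emit:
play_rows:
  rows:
    - [[0, 0, 0, 0, 0, 0.1, 0], [0, 0, 0, 0, 0, 0.1, 0], [0, 0, 0, 0, 0, 0.0, 0]]

```text
clock: 10.45
ee_pos: [0.522, -0.4769, -0.0193]
tcp_rot: [[-0.85, 0.527, 0.0], [0.527, 0.85, -0.0], [-0.001, 0.0, -1.0]]
contact_force: [0.1, 0.7, 0.4]
grip_width: 0.004
grip_force: 0.0
```

```bash
python3 -c "
from h import *
im=ld('w2')['img'];print(cv2.cvtColor(im,cv2.COLOR_RGB2GRAY)[155:165:2,240:262:3])
for th in (185,195,200): print(th);det('w2',box=(120,10,290,190),th=th)
"
```

```text
[[217 220 217 196 153 159 165 164]
 [209 214 222 218 200 159 165 164]
 [210 211 214 219 221 205 168 160]
 [183 208 210 216 219 222 209 165]
 [104 170 209 210 213 219 222 210]]
185
handle c [ 554.3 -427.5] size [13.5 87.3] ang 148.9 solid 0.96
handle c [ 447.  -377.3] size [87.3 13.1] ang 9.1 solid 0.96
brkt c [ 445.6 -283.9] size [49.5 69.9] ang 169.8 solid 0.36
195
handle c [ 554.3 -427.6] size [12.6 86.5] ang 148.7 solid 0.96
handle c [ 446.9 -377.2] size [86.6 12.1] ang 9.2 solid 0.95
brkt c [ 445.6 -283.9] size [48.9 69.3] ang 169.9 solid 0.33
200
handle c [ 554.3 -427.6] size [12.2 86.1] ang 148.7 solid 0.95
handle c [ 446.9 -377.3] size [86.  11.4] ang 9.1 solid 0.95
brkt c [ 446.3 -283. ] size [48.2 69. ] ang 171.7 solid 0.32
```

Emit:
play_rows:
  rows:
    - [[0, 0, 0, 0, 0, -0.7, 0], [0, 0, 0, 0, 0, -0.7, 0.6], [0, 0, 0, 0, 0, -0.6, 0.6], [0, 0, 0, -0.12, 0.75, 0, 0.6], [0, 0, 0, -0.13, 0.75, 0, 0.6], [0, 0, 0, 0, 0, 0, 0.6], [0, 0, 0, 0, 0, 0.5, 0.6], [0, 0, 0, 0, 0, 0.5, 0.6], [0, 0, 0, 0, 0, 0.4, 0.6], [0, 0, 0, 0, 0, 0.3, 0.6], [0, 0, 0, 0, 0, 0, 0.6], [0, 0, 0, 0, 0, 0, 0.6]]

```text
clock: 11.65
ee_pos: [0.5614, -0.4312, -0.0081]
tcp_rot: [[-0.85, 0.527, -0.001], [0.527, 0.85, 0.001], [0.001, 0.0, -1.0]]
contact_force: [0.2, -0.8, -0.5]
grip_width: 0.599
grip_force: 0.0
```

Emit:
play_rows:
  rows:
    - [[0, 0, 0, 0, 0, 0, 0], [0, 0, 0, 0, 0, 0, 0], [0, 0, 0, 0, 0, 0, 0], [0, 0, 0, 0, 0, 0, 0], [0, 0, 0, 0, 0, 0, 0]]

```text
clock: 12.15
ee_pos: [0.5628, -0.4316, -0.006]
tcp_rot: [[-0.85, 0.527, 0.002], [0.527, 0.85, -0.001], [-0.002, -0.0, -1.0]]
contact_force: [-0.8, 0.1, 4.5]
grip_width: 0.175
grip_force: 58.7
```

Emit:
play_rows:
  rows:
    - [[0, 0, 0, 0, 0, -0.4, 0], [0, 0, 0, 0, 0, -0.7, 0], [0, 0, 7.4, 0, 0, -0.7, 0], [0, 0, 7.4, 0, 0, -0.7, 0], [0, 0, 7.4, 0, 0, -0.7, 0], [0, 0, 7.4, 0, 0, -0.7, 0], [0, 0, 7.4, 0, 0, -0.7, 0], [0, 0, 7.4, 0, 0, -0.7, 0], [0, 0, 7.4, 0, 0, -0.4, 0], [0, 0, 7.4, 0, 0, 0, 0], [0, 0, 0, 0, 0, 0, 0]]

```text
clock: 13.25
ee_pos: [0.5619, -0.4307, 0.222]
tcp_rot: [[0.017, 1.0, 0.001], [1.0, -0.017, -0.001], [-0.001, 0.001, -1.0]]
contact_force: [0.7, -0.1, -1.9]
grip_width: 0.172
grip_force: 58.7
```

```bash
python3 -c "
from h import *
st(); cap('wrist','w4'); cap('top','t4'); det('t4')
g=cv2.cvtColor(ld('w4')['img'],cv2.COLOR_RGB2GRAY); print(g[130:330:4,251]); print(g[195,215:290:3])
plan((.576,.245,.22),89)"
```

```text
13.25 [ 0.5619 -0.4307  0.222 ] [[0.017, 1.0, 0.001], [1.0, -0.017, -0.001], [-0.001, 0.001, -1.0]] J [ 47.9  29.3 -19.7  80.9  10.   71.5  26.4] F [ 0.7 -0.1 -1.9] 0.1719339471474769 58.669345737289404
brkt c [ 440.9 -174.6] size [71.4 50.9] ang 51.9 solid 0.39
brkt c [ 445.6 -281.4] size [51.3 71.9] ang 170.3 solid 0.37
handle c [ 447.  -374.9] size [91.7 16.3] ang 8.9 solid 0.87
handle c [ 584.  -462.4] size [48.2 17.3] ang 88.6 solid 0.95
brkt c [ 636.  -294.3] size [36.9 35.6] ang 0.0 solid 0.46
brkt c [ 637.9 -194.1] size [30.7 47. ] ang 90.6 solid 0.61
[165 170 161 165 119 117 126 187 209 220 217 216 216 218 217 217 218 216
 215 218 216 216 216 215 215 216 212 215 211 127 125 128 124 124 122 120
 116 121 119 120 121 118 118 118 192 206 207 208 205 204]
[163 167 163 166 161 167 139 181 212 212 215 211 216 220 222 222 212 198
 161 162 164 170 171 166 161]
yaw 89.2 -> 89 az total 0.2 1 x 0.18 | shift total [16.89  0.08  0.  ]
```

```bash
python3 -c "
from h import *
cap('scene','s4');st()
a=cv2.imread('pics/s4.png')[130:330,20:240];b=cv2.imread('pics/t4.png')[140:270,280:420]
a=cv2.resize(a,(440,400),interpolation=cv2.INTER_CUBIC);b=cv2.resize(b,(350,325),interpolation=cv2.INTER_CUBIC)
o=np.zeros((400,790,3),'uint8');o[:,:440]=a;o[:325,440:]=b
cv2.imwrite('pics/m4.png',o)
"
```

```text
13.4 [ 0.5611 -0.4304  0.2197] [[0.015, 1.0, -0.002], [1.0, -0.015, 0.001], [0.001, -0.002, -1.0]] J [ 48.   29.4 -19.8  81.   10.1  71.4  26.5] F [ 0.3 -0.6 -1.5] 0.1723298749292883 58.66374956924119
```

View pics/m4.png

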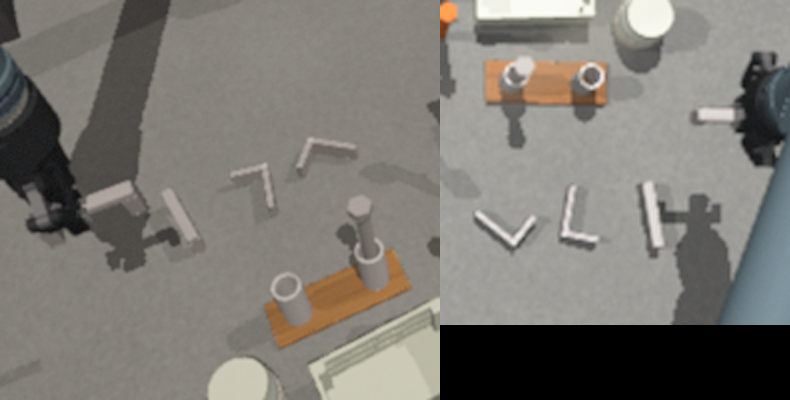

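Emit:
play_rows:
  rows:
    - [[0, 0, 0, 0.8, 0, 0, 0], [0, 0, 0, 0.9, 0, 0, 0], [0, 0, 0, 0.9, 0, 0, 0], [0, 0, 0, 0.9, 0, 0, 0], [0, 0, 0, 0.9, 0, 0, 0], [0, 0, 0, 0.9, 0, 0, 0], [0, 0, 0, 0.9, 0, 0, 0], [0, 0, 0, 0.9, 0, 0, 0], [0, 0, 0, 0.9, 0, 0, 0], [0, 0, 0, 0.9, 0, 0, 0], [0, 0, 0, 0.9, 0, 0, 0], [0, 0, 0, 0.9, 0, 0, 0], [0, 0, 0, 0.9, 0, 0, 0], [0, 0, 0, 0.9, 0, 0, 0], [0, 0, 0, 0.9, 0, 0, 0], [0, 0, 0, 0.9, 0, 0, 0], [0, 0, 0, 0.9, 0, 0, 0], [0, 0, 0, 0.9, 0.1, 0, 0], [0, 0, 0, 0.5, 0.1, 0, 0], [0, 0, 0, 0, 0, 0, 0]]

```text
clock: 15.4
ee_pos: [0.5796, 0.2381, 0.2202]
tcp_rot: [[0.009, 1.0, -0.002], [1.0, -0.009, 0.004], [0.003, -0.002, -1.0]]
contact_force: [-0.0, 0.5, -1.2]
grip_width: 0.173
grip_force: 58.7
```

```bash
python3 -c "
from h import *
st(); cap('wrist','w5'); cap('top','t5'); det('t5')
cv2.imwrite('pics/w5b.png',cv2.resize(cv2.imread('pics/w5.png'),(800,600)))
plan((.576,.233,.009),89)"
```

```text
15.4 [0.5796 0.2381 0.2202] [[0.009, 1.0, -0.002], [1.0, -0.009, 0.004], [0.003, -0.002, -1.0]] J [  2.8  23.3 -36.6  92.9  14.4  68.7 -37.4] F [-0.   0.5 -1.2] 0.17301480109822445 58.68364475114504
brkt c [ 424.  -173.2] size [83.6 43.8] ang 86.0 solid 0.4
brkt c [ 444.8 -281.5] size [51.7 70.2] ang 170.3 solid 0.37
handle c [ 447.  -375.4] size [89.8 14.4] ang 9.3 solid 0.86
brkt c [ 636.  -294.3] size [36.9 35.6] ang 0.0 solid 0.46
brkt c [ 637.9 -194.1] size [30.7 47. ] ang 90.6 solid 0.61
yaw 89.1 -> 89 az total 0.1 1 x 0.13 | shift total [ 0.01 -0.12  5.27]
```

View pics/w5b.png

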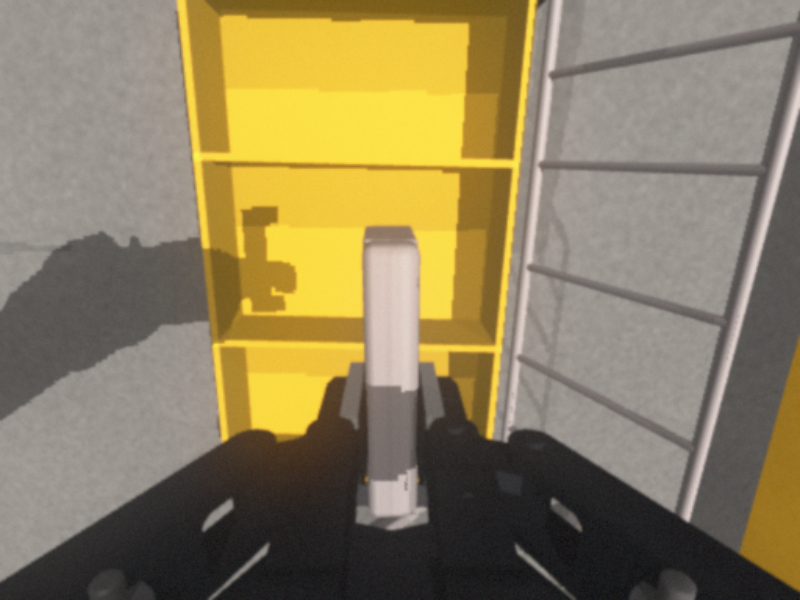

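The wrist view shows the handle held end-on at px (390,240)-(390,510). The bay dividers are at v≈160 and 345, and the rims at x≈205 and 505.

```bash
python3 -c "
from h import *
g=lambda u,v:((u+.5)/1.5625-.5,(v+.5)/1.5625-.5)
for n,uv in dict(divL_l=(200,160),divL_r=(515,163),divS_l=(217,345),divS_r=(497,349),).items(): print(n,onz('w5',g(*uv),.065))
print('handle end top',onz('w5',g(391,242),.262))
"
```

```text
divL_l [0.4508 0.3141 0.065 ]
divL_r [0.6625 0.3105 0.065 ]
divS_l [0.4458 0.1798 0.065 ]
divS_r [0.6586 0.1751 0.065 ]
handle end top [0.5797 0.2922 0.262 ]
```

Emit:
play_rows:
  rows:
    - [[0, 0, 0, 0, 0, 0.7, 0], [0, 0, 0, 0, 0, 0.8, 0], [0, 0, 0, 0, 0, 0.8, 0], [0, 0, 0, 0, 0, 0.8, 0], [0, 0, 0, 0, 0, 0.8, 0], [0, 0, 0, 0, 0, 0.6, 0], [0, 0, 0, 0, 0, 0.5, 0], [0, 0, 0, 0, 0, 0.27, 0], [0, 0, 0, 0, 0, 0, 0], [0, 0, 0, 0, 0, 0, 0.4], [0, 0, 0, 0, 0, 0, 0.4], [0, 0, 0, 0, 0, 0, 0.4]]

```text
clock: 16.7
ee_pos: [0.5829, 0.2334, 0.0117]
tcp_rot: [[0.017, 1.0, 0.003], [1.0, -0.017, 0.001], [0.001, 0.003, -1.0]]
contact_force: [-0.3, -0.2, -0.7]
grip_width: 0.4
grip_force: 0.0
```

Emit:
play_rows:
  rows:
    - [[0, 0, 0, 0, 0, -0.5, 0.4], [0, 0, 0, 0, 0, -0.8, 0.4], [0, 0, 0, 0, 0, -0.9, 0.4], [0, 0, 0, 0, 0, -0.9, 0.4], [0, 0, 0, 0, 0, -0.9, 0.4], [0, 0, 8, 0, 0, -0.9, 0.6], [0, 0, 8, 0, 0, -0.5, 0.6], [0, 0, 8, 0, 0, 0, 0.6], [0, 0, 8, 0, 0, 0, 0.6], [0, 0, 8, 0, 0, 0, 0.6], [0, 0, 8, 0, 0, 0, 0.6], [0, 0, 8, 0, 0, 0, 0.6], [0, 0, 8, 0, 0, 0, 0.6], [0, 0, 8, 0, 0, 0, 0.6], [0, 0, 8, 0, 0, 0, 0.6], [0, 0, 0, 0, 0, 0, 0.6]]

```text
clock: 18.3
ee_pos: [0.5815, 0.2333, 0.227]
tcp_rot: [[0.988, 0.158, 0.002], [0.158, -0.988, 0.0], [0.002, -0.0, -1.0]]
contact_force: [-0.6, 0.7, 0.1]
grip_width: 0.603
grip_force: 0.0
```

```bash
python3 -c "
from h import *
st(); cap('wrist','w6'); cap('top','t6'); det('t6')
plan((.437,-.3766,.11),9)
g=cv2.cvtColor(ld('t6')['img'],cv2.COLOR_RGB2GRAY);
det('t6',zs=(.02,.044),box=(165,160,203,226),th=185)"
```

```text
18.3 [0.5815 0.2333 0.227 ] [[0.988, 0.158, 0.002], [0.158, -0.988, 0.0], [0.002, -0.0, -1.0]] J [  -7.2   20.4  -23.1   93.1    8.5   68.1 -113.1] F [-0.6  0.7  0.1] 0.6025282936076396 0.0
brkt c [ 441.1 -174.5] size [71.9 51.1] ang 51.8 solid 0.39
brkt c [ 444.7 -281.4] size [51.7 70.1] ang 170.3 solid 0.37
handle c [ 447.  -375.7] size [89.4 15.5] ang 9.8 solid 0.85
brkt c [ 636.  -294.3] size [36.9 35.6] ang 0.0 solid 0.46
brkt c [ 637.9 -194.1] size [30.7 47. ] ang 90.6 solid 0.61
yaw 9.2 -> 9 az total 0.2 1 x 0.2 | shift total [-5.95 14.49  2.92]
brkt c [561.3 223.7] size [174.4  79.4] ang 1.4 solid 0.7
```

Emit:
play_rows:
  rows:
    - [[0, 0, 0, -0.35, 0.85, 0, 0.6], [0, 0, 0, -0.35, 0.85, 0, 0.6], [0, 0, 0, -0.35, 0.85, 0, 0.6], [0, 0, 0, -0.35, 0.85, 0, 0.6], [0, 0, 0, -0.35, 0.85, 0, 0.6], [0, 0, 0, -0.35, 0.85, 0, 0.6], [0, 0, 0, -0.35, 0.85, 0, 0.6], [0, 0, 0, -0.35, 0.85, 0, 0.6], [0, 0, 0, -0.35, 0.85, 0, 0.6], [0, 0, 0, -0.35, 0.85, 0, 0.6], [0, 0, 0, -0.35, 0.85, 0, 0.6], [0, 0, 0, -0.35, 0.85, 0, 0.6], [0, 0, 0, -0.35, 0.85, 0, 0.6], [0, 0, 0, -0.35, 0.85, 0, 0.6], [0, 0, 0, -0.35, 0.85, 0.3, 0.6], [0, 0, 0, -0.35, 0.85, 0.5, 0.6], [0, 0, 0, -0.35, 0.89, 0.6, 0.6], [0, 0, 0, 0, 0, 0.7, 0.6], [0, 0, 0, 0, 0, 0.8, 0.6], [0, 0, 0, 0, 0, 0, 0.6]]

```text
clock: 20.4
ee_pos: [0.4334, -0.3743, 0.1052]
tcp_rot: [[0.987, 0.158, -0.008], [0.158, -0.987, 0.007], [-0.007, -0.008, -1.0]]
contact_force: [-0.6, 0.9, -1.0]
grip_width: 0.6
grip_force: 0.0
```

```bash
python3 -c "
from h import *
st(); cap('top','t7');cap('wrist','w7'); det('t7'); det('w7',box=(170,60,340,240),th=185)
det('t7',zs=(.044,.044),box=(167,164,201,222),th=200)
plan((.437,-.3766,-.008),9)"
```

```text
20.4 [ 0.4334 -0.3743  0.1052] [[0.987, 0.158, -0.008], [0.158, -0.987, 0.007], [-0.007, -0.008, -1.0]] J [ 3.70e+01  2.09e+01 -3.00e-01  1.07e+02  1.00e-01  5.27e+01 -4.43e+01] F [-0.6  0.9 -1. ] 0.6001240220454227 0.0
brkt c [ 441.1 -174.5] size [70.7 50.6] ang 51.5 solid 0.39
brkt c [ 445.6 -281.4] size [51.  71.8] ang 170.5 solid 0.36
handle c [ 467.3 -371.5] size [49.2 16. ] ang 10.2 solid 0.89
brkt c [ 636.6 -294. ] size [37.3 34.9] ang 45.0 solid 0.45
brkt c [ 637.9 -193.7] size [30.7 46.2] ang 90.6 solid 0.6
handle c [ 447.1 -377.3] size [87.7 13.2] ang 9.1 solid 0.98
handle c [539.1 244.5] size [176.1 115.4] ang 1.1 solid 0.86
yaw 9.1 -> 9 az total 0.1 1 x 0.11 | shift total [-0.    0.    2.95]
```

Emit:
play_rows:
  rows:
    - [[0, 0, 0, 0, 0, 0.6, 0.6], [0, 0, 0, 0, 0, 0.6, 0.6], [0, 0, 0, 0, 0, 0.6, 0.6], [0, 0, 0, 0, 0, 0.6, 0.6], [0, 0, 0, 0, 0, 0.45, 0.6], [0, 0, 0, 0, 0, 0, 0.6], [0, 0, 0, 0, 0, 0, 0.6], [0, 0, 0, 0, 0, 0, 0], [0, 0, 0, 0, 0, 0, 0], [0, 0, 0, 0, 0, 0, 0], [0, 0, 0, 0, 0, 0, 0], [0, 0, 0, 0, 0, 0, 0]]

```text
clock: 21.7
ee_pos: [0.4382, -0.3779, -0.0024]
tcp_rot: [[0.988, 0.157, 0.002], [0.157, -0.988, -0.002], [0.002, 0.002, -1.0]]
contact_force: [-1.0, 0.3, 6.4]
grip_width: 0.177
grip_force: 58.7
```

Emit:
play_rows:
  rows:
    - [[0, 0, 0, 0, 0, -0.4, 0], [0, 0, 0, 0, 0, -0.7, 0], [0, 0, 0, 0, 0, -0.7, 0], [0, 0, -8, 0, 0, -0.7, 0], [0, 0, -8, 0, 0, -0.7, 0], [0, 0, -8, 0, 0, -0.7, 0], [0, 0, -8, 0, 0, -0.7, 0], [0, 0, -8, 0, 0, -0.7, 0], [0, 0, -8, 0, 0, -0.4, 0], [0, 0, -8, 0, 0, 0, 0], [0, 0, -8, 0, 0, 0, 0], [0, 0, -8, 0, 0, 0, 0], [0, 0, -8, 0, 0, 0, 0], [0, 0, 0, 0, 0, 0, 0], [0, 0, 0, 0, 0, 0, 0]]

```text
clock: 23.2
ee_pos: [0.4366, -0.3769, 0.2241]
tcp_rot: [[0.021, 1.0, -0.0], [1.0, -0.021, 0.0], [-0.0, -0.0, -1.0]]
contact_force: [0.5, -0.1, -0.8]
grip_width: 0.175
grip_force: 63.3
```

```bash
python3 -c "
from h import *
st(); plan((.515,.235,.22),89)"
```

```text
23.2 [ 0.4366 -0.3769  0.2241] [[0.021, 1.0, -0.0], [1.0, -0.021, 0.0], [-0.0, -0.0, -1.0]] J [ 47.   14.1 -12.  100.6   3.2  65.7  32.9] F [ 0.5 -0.1 -0.8] 0.17493171068298272 63.31613302230835
yaw 88.8 -> 89 az total -0.2 1 x -0.18 | shift total [15.33  1.69  0.1 ]
```

Emit:
play_rows:
  rows:
    - [[0, 0, 0, 0.85, 0.09, 0, 0], [0, 0, 0, 0.85, 0.09, 0, 0], [0, 0, 0, 0.85, 0.09, 0, 0], [0, 0, 0, 0.85, 0.09, 0, 0], [0, 0, 0, 0.85, 0.09, 0, 0], [0, 0, 0, 0.85, 0.09, 0, 0], [0, 0, 0, 0.85, 0.09, 0, 0], [0, 0, 0, 0.85, 0.09, 0, 0], [0, 0, 0, 0.85, 0.09, 0, 0], [0, 0, 0, 0.85, 0.09, 0, 0], [0, 0, 0, 0.85, 0.09, 0, 0], [0, 0, 0, 0.85, 0.09, 0, 0], [0, 0, 0, 0.85, 0.09, 0, 0], [0, 0, 0, 0.85, 0.09, 0, 0], [0, 0, 0, 0.85, 0.09, 0, 0], [0, 0, 0, 0.85, 0.09, 0, 0], [0, 0, 0, 0.85, 0.09, 0, 0], [0, 0, 0, 0.85, 0.09, 0, 0], [0, 0, 0, 0, 0, 0, 0], [0, 0, 0, 0, 0, 0, 0]]

```text
clock: 25.2
ee_pos: [0.512, 0.2348, 0.2239]
tcp_rot: [[0.017, 1.0, -0.0], [1.0, -0.017, -0.0], [-0.0, -0.0, -1.0]]
contact_force: [1.2, -1.0, -0.8]
grip_width: 0.172
grip_force: 63.3
```

```bash
python3 -c "
from h import *
st(); cap('top','t8');cap('wrist','w8'); det('t8'); 
i=ld('w8')['img'].astype(int);print((i[130:330:4,251].max(1)-i[130:330:4,251].min(1)))
plan((.515,.235,.012),89)"
```

```text
25.2 [0.512  0.2348 0.2239] [[0.017, 1.0, -0.0], [1.0, -0.017, -0.0], [-0.0, -0.0, -1.0]] J [  4.3  15.9 -38.5 101.3  10.7  66.5 -38.4] F [ 1.2 -1.  -0.8] 0.172396336467904 63.30399513244629
brkt c [ 440.7 -173.8] size [70.9 49.7] ang 52.1 solid 0.39
brkt c [ 438.1 -266.1] size [80.1 43.2] ang 24.3 solid 0.29
brkt c [ 636.  -294.3] size [36.9 35.6] ang 0.0 solid 0.46
brkt c [ 637.9 -194.1] size [30.7 47. ] ang 90.6 solid 0.61
[177 180 179 176  59  48  46  37  34  33  32  32  32  31  30  30  29  30
  30  29  27  27  27  26  26  25  25  23  22  20  17  20  19  18  15  16
  13  14  14  11  13  12  11  11  20  17  20  19  21  13]
yaw 88.9 -> 89 az total -0.1 1 x -0.15 | shift total [0.07 0.06 5.29]
```

Emit:
play_rows:
  rows:
    - [[0, 0, 0, 0, 0, 0.7, 0], [0, 0, 0, 0, 0, 0.8, 0], [0, 0, 0, 0, 0, 0.8, 0], [0, 0, 0, 0, 0, 0.8, 0], [0, 0, 0, 0, 0, 0.8, 0], [0, 0, 0, 0, 0, 0.6, 0], [0, 0, 0, 0, 0, 0.5, 0], [0, 0, 0, 0, 0, 0.27, 0], [0, 0, 0, 0, 0, 0, 0], [0, 0, 0, 0, 0, 0, 0.4], [0, 0, 0, 0, 0, 0, 0.4], [0, 0, 0, 0, 0, 0, 0.4]]

```text
clock: 26.5
ee_pos: [0.5139, 0.2344, 0.0147]
tcp_rot: [[0.018, 1.0, 0.003], [1.0, -0.018, 0.001], [0.001, 0.003, -1.0]]
contact_force: [0.9, -0.3, 0.6]
grip_width: 0.401
grip_force: 0.0
```

Emit:
play_rows:
  rows:
    - [[0, 0, 0, 0, 0, -0.5, 0.4], [0, 0, 0, 0, 0, -0.8, 0.4], [0, 0, 0, 0, 0, -0.9, 0.4], [0, 0, 0, 0, 0, -0.9, 0.4], [0, 0, 0, 0, 0, -0.9, 0.4], [0, 0, 7.46, 0, 0, -0.9, 0.5], [0, 0, 7.46, 0, 0, -0.5, 0.5], [0, 0, 7.46, 0, 0, 0, 0.5], [0, 0, 7.46, 0, 0, 0, 0.5], [0, 0, 7.46, 0, 0, 0, 0.5], [0, 0, 0, 0, 0, 0, 0.5], [0, 0, 0, 0, 0, 0, 0.5]]

```text
clock: 27.7
ee_pos: [0.5125, 0.2341, 0.2297]
tcp_rot: [[0.617, 0.787, 0.001], [0.787, -0.617, 0.0], [0.001, 0.001, -1.0]]
contact_force: [-0.1, 0.4, 0.2]
grip_width: 0.499
grip_force: 0.0
```

```bash
python3 -c "
from h import *
st(); cap('top','t9'); w=det('t9')
plan((.418,-.169,.2),51.7)
c=ld('t9')['img'][135:240,285:375];d=ld('t9')['img'][150:235,125:255]
c=cv2.resize(c,None,fx=4,fy=4,interpolation=cv2.INTER_CUBIC);d=cv2.resize(d,(430,281),interpolation=cv2.INTER_CUBIC)
o=np.zeros((420,790,3),'uint8');o[:,:360]=c;o[:281,360:]=d;cv2.imwrite('pics/t9c.png',o[:,:,::-1])"
```

```text
27.7 [0.5125 0.2341 0.2297] [[0.617, 0.787, 0.001], [0.787, -0.617, 0.0], [0.001, 0.001, -1.0]] J [  0.3  14.7 -33.5 101.2   8.8  66.7 -74. ] F [-0.1  0.4  0.2] 0.49894820276544327 0.0
brkt c [ 440.6 -173.9] size [70.7 49.7] ang 52.1 solid 0.39
brkt c [ 438.1 -266.1] size [80.1 43.2] ang 24.3 solid 0.29
brkt c [ 636.  -294.3] size [36.9 35.6] ang 0.0 solid 0.46
brkt c [ 637.9 -194.1] size [30.7 47. ] ang 90.6 solid 0.61
yaw 51.9 -> 51.7 az total 0.2 1 x 0.15 | shift total [-9.37  4.39  0.74]
```

View pics/t9c.png

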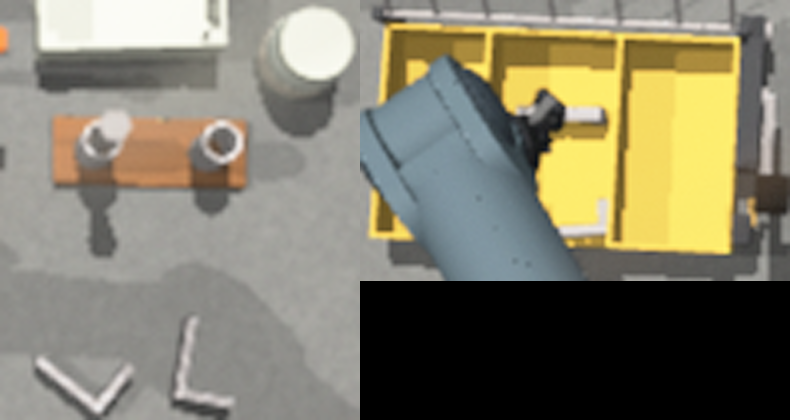

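Handle 1 stands in the middle bay, while handle 2 lies tipped against the near wall of the same bay, which is acceptable. Bracket B's detection only changed because of the arm's shadow; its corner at crop (182,393) is unmoved.

Emit:
play_rows:
  rows:
    - [[0, 0, 0, -0.85, 0.4, 0, 0.5], [0, 0, 0, -0.85, 0.4, 0, 0.5], [0, 0, 0, -0.85, 0.4, 0, 0.5], [0, 0, 0, -0.85, 0.4, 0, 0.5], [0, 0, 0, -0.85, 0.4, 0, 0.5], [0, 0, 0, -0.85, 0.4, 0, 0.5], [0, 0, 0, -0.85, 0.4, 0, 0.5], [0, 0, 0, -0.85, 0.4, 0, 0.5], [0, 0, 0, -0.85, 0.4, 0, 0.5], [0, 0, 0, -0.85, 0.4, 0.6, 0.5], [0, 0, 0, -0.87, 0.39, 0.6, 0.5], [0, 0, 0, 0, 0, 0.6, 0.5], [0, 0, 0, 0, 0, 0.6, 0.5], [0, 0, 0, 0, 0, 0, 0.5], [0, 0, 0, 0, 0, 0, 0.5]]

```text
clock: 29.25
ee_pos: [0.418, -0.1689, 0.1332]
tcp_rot: [[0.619, 0.786, -0.001], [0.786, -0.619, 0.0], [0.0, -0.001, -1.0]]
contact_force: [0.4, -0.2, -0.1]
grip_width: 0.498
grip_force: 0.0
```

```bash
python3 -c "
from h import *
st(); cap('top','t10');cap('wrist','w10'); det('t10'); det('w10',box=(150,60,350,225),th=185)
plan((.418,-.169,-.0145),51.7)"
```

```text
29.25 [ 0.418  -0.1689  0.1332] [[0.619, 0.786, -0.001], [0.786, -0.619, 0.0], [0.0, -0.001, -1.0]] J [ 30.    6.5 -13.9 121.6   2.   52.1 -23.2] F [ 0.4 -0.2 -0.1] 0.4978489820808899 0.0
brkt c [ 636.6 -294. ] size [37.3 34.9] ang 45.0 solid 0.45
brkt c [ 637.9 -194.1] size [30.7 45.4] ang 90.6 solid 0.59
brkt c [ 441.3 -177.3] size [70.4 49.8] ang 51.5 solid 0.35
yaw 51.8 -> 51.7 az total 0.1 1 x 0.08 | shift total [-0.02 -0.03  3.73]
```

Emit:
play_rows:
  rows:
    - [[0, 0, 0, 0, 0, 0.7, 0.5], [0, 0, 0, 0, 0, 0.8, 0.5], [0, 0, 0, 0, 0, 0.8, 0.5], [0, 0, 0, 0, 0, 0.6, 0.5], [0, 0, 0, 0, 0, 0.5, 0.5], [0, 0, 0, 0, 0, 0.3, 0.5], [0, 0, 0, 0, 0, 0, 0.5], [0, 0, 0, 0, 0, 0, 0.5], [0, 0, 0, 0, 0, 0, 0], [0, 0, 0, 0, 0, 0, 0], [0, 0, 0, 0, 0, 0, 0], [0, 0, 0, 0, 0, 0, 0], [0, 0, 0, 0, 0, 0, 0]]

```text
clock: 30.65
ee_pos: [0.4192, -0.1697, -0.0138]
tcp_rot: [[0.62, 0.785, 0.002], [0.785, -0.62, -0.001], [0.001, 0.002, -1.0]]
contact_force: [-0.6, -0.8, 6.4]
grip_width: 0.081
grip_force: 60.0
```

Emit:
play_rows:
  rows:
    - [[0, 0, 0, 0, 0, -0.4, 0], [0, 0, 0, 0, 0, -0.7, 0], [0, 0, -7.5, 0, 0, -0.7, 0], [0, 0, -7.5, 0, 0, -0.7, 0], [0, 0, -7.5, 0, 0, -0.7, 0], [0, 0, -7.5, 0, 0, -0.7, 0], [0, 0, -7.5, 0, 0, -0.7, 0], [0, 0, 0, 0, 0, -0.7, 0], [0, 0, 0, 0, 0, -0.6, 0], [0, 0, 0, 0, 0, 0, 0], [0, 0, 0, 0, 0, 0, 0]]

```text
clock: 31.75
ee_pos: [0.4176, -0.1691, 0.2207]
tcp_rot: [[0.014, 1.0, -0.0], [1.0, -0.014, -0.0], [-0.0, -0.0, -1.0]]
contact_force: [-0.4, -0.3, -1.9]
grip_width: 0.082
grip_force: 59.2
```

```bash
python3 -c "
from h import *
st(); cap('top','t11'); det('t11');plan((.575,.112,.22),89)"
```

```text
31.75 [ 0.4176 -0.1691  0.2207] [[0.014, 1.0, -0.0], [1.0, -0.014, -0.0], [-0.0, -0.0, -1.0]] J [ 35.8   0.4 -18.9 116.4   0.2  63.3  16. ] F [-0.4 -0.3 -1.9] 0.08218485400965587 59.180293679237366
brkt c [ 636.6 -294. ] size [37.3 34.9] ang 45.0 solid 0.44
brkt c [ 637.9 -194.1] size [30.7 45.4] ang 90.6 solid 0.59
yaw 89.2 -> 89 az total 0.2 1 x 0.2 | shift total [ 7.09  3.83 -0.01]
```

Emit:
play_rows:
  rows:
    - [[0, 0, 0, 0.79, 0.43, 0, 0], [0, 0, 0, 0.79, 0.43, 0, 0], [0, 0, 0, 0.79, 0.43, 0, 0], [0, 0, 0, 0.79, 0.43, 0, 0], [0, 0, 0, 0.79, 0.43, 0, 0], [0, 0, 0, 0.79, 0.43, 0, 0], [0, 0, 0, 0.79, 0.43, 0, 0], [0, 0, 0, 0.79, 0.43, 0, 0], [0, 0, 0, 0.77, 0.39, 0, 0], [0, 0, 0, 0, 0, 0, 0], [0, 0, 0, 0, 0, 0, 0]]

```text
clock: 32.9
ee_pos: [0.5736, 0.1133, 0.2186]
tcp_rot: [[0.011, 1.0, -0.005], [1.0, -0.011, -0.0], [-0.0, -0.005, -1.0]]
contact_force: [-0.7, -0.8, -1.7]
grip_width: 0.08
grip_force: 59.1
```

Emit:
play_rows:
  rows:
    - [[0, 0, 0, 0, 0, 0.7, 0], [0, 0, 0, 0, 0, 0.8, 0], [0, 0, 0, 0, 0, 0.8, 0], [0, 0, 0, 0, 0, 0.8, 0], [0, 0, 0, 0, 0, 0.8, 0], [0, 0, 0, 0, 0, 0.7, 0], [0, 0, 0, 0, 0, 0.5, 0], [0, 0, 0, 0, 0, 0.4, 0], [0, 0, 0, 0, 0, 0, 0], [0, 0, 0, 0, 0, 0, 0.3], [0, 0, 0, 0, 0, 0, 0.3], [0, 0, 0, 0, 0, 0, 0.3]]

```text
clock: 34.1
ee_pos: [0.5768, 0.1126, 0.0029]
tcp_rot: [[0.014, 1.0, 0.003], [1.0, -0.014, 0.001], [0.001, 0.003, -1.0]]
contact_force: [0.8, 0.3, 0.9]
grip_width: 0.296
grip_force: 0.0
```

Emit:
play_rows:
  rows:
    - [[0, 0, 0, 0, 0, -0.5, 0.3], [0, 0, 0, 0, 0, -0.7, 0.3], [0, 0, 0, 0, 0, -0.7, 0.3], [0, 0, 0, 0, 0, -0.7, 0.3], [0, 0, 0, 0, 0, -0.8, 0.3], [0, 0, 0, 0, 0, -0.8, 0.3], [0, 0, 0, 0, 0, -0.8, 0.3], [0, 0, 0, 0, 0, -0.5, 0.3], [0, 0, 0, 0, 0, 0, 0.5], [0, 0, 0, 0, 0, 0, 0.5]]

```text
clock: 35.1
ee_pos: [0.5754, 0.1124, 0.222]
tcp_rot: [[0.014, 1.0, 0.002], [1.0, -0.014, -0.0], [-0.0, 0.002, -1.0]]
contact_force: [0.0, -0.3, -0.8]
grip_width: 0.499
grip_force: 0.0
```

```bash
python3 -c "
from h import *
st(); cap('top','t12'); det('t12'); cap('wrist','w12')
plan((.42,-.28,.2),100)"
```

```text
35.1 [0.5754 0.1124 0.222 ] [[0.014, 1.0, 0.002], [1.0, -0.014, -0.0], [-0.0, 0.002, -1.0]] J [ 12.2  17.6 -32.5  98.7  10.2  66.6 -24. ] F [ 0.  -0.3 -0.8] 0.499106040152315 0.0
brkt c [ 445.7 -281.3] size [51.2 71.9] ang 170.5 solid 0.37
brkt c [ 636.  -294.3] size [36.9 35.6] ang 0.0 solid 0.46
brkt c [ 637.9 -194.1] size [30.7 47. ] ang 90.6 solid 0.61
yaw 89.2 -> 100 az total -10.8 2 x -5.4 | shift total [-8.98 -5.5   0.5 ]
```

Emit:
play_rows:
  rows:
    - [[0, 0, 8.22, 0, 0, 0, 0.5], [0, 0, 8.22, 0, 0, 0, 0.5], [0, 0, 8.22, 0, 0, 0, 0.5], [0, 0, 8.22, 0, 0, 0, 0.5], [0, 0, 8.22, 0, 0, 0, 0.5], [0, 0, 8.22, 0, 0, 0, 0.5], [0, 0, 8.22, 0, 0, 0, 0.5], [0, 0, 8.22, 0, 0, 0, 0.5], [0, 0, 8.22, 0, 0, 0, 0.5], [0, 0, 8.22, 0, 0, 0, 0.5], [0, 0, 8.22, 0, 0, 0, 0.5], [0, 0, 8.22, 0, 0, 0, 0.5], [0, 0, 0, 0, 0, 0, 0.5]]

```text
clock: 36.5
ee_pos: [0.574, 0.112, 0.2192]
tcp_rot: [[0.987, -0.164, -0.003], [-0.164, -0.987, -0.001], [-0.003, 0.001, -1.0]]
contact_force: [-0.0, 0.3, 0.2]
grip_width: 0.501
grip_force: 0.0
```

```bash
python3 -c "
from h import *
st(); plan((.4393,-.2586,.13),-9.5)"
```

```text
36.5 [0.574  0.112  0.2192] [[0.987, -0.164, -0.003], [-0.164, -0.987, -0.001], [-0.003, 0.001, -1.0]] J [   0.6   15.9  -18.5   99.4    5.4   65.8 -118.9] F [-0.   0.3  0.2] 0.5010494806513994 0.0
yaw -9.4 -> -9.5 az total 0.1 1 x 0.09 | shift total [-1.79  9.69  2.23]
```

Emit:
play_rows:
  rows:
    - [[0, 0, 0, -0.15, 0.81, 0, 0.5], [0, 0, 0, -0.15, 0.81, 0, 0.5], [0, 0, 0, -0.15, 0.81, 0, 0.5], [0, 0, 0, -0.15, 0.81, 0, 0.5], [0, 0, 0, -0.15, 0.81, 0, 0.5], [0, 0, 0, -0.15, 0.81, 0, 0.5], [0, 0, 0, -0.15, 0.81, 0, 0.5], [0, 0, 0, -0.15, 0.81, 0, 0.5], [0, 0, 0, -0.15, 0.81, 0, 0.5], [0, 0, 0, -0.15, 0.81, 0.3, 0.5], [0, 0, 0, -0.15, 0.81, 0.6, 0.5], [0, 0, 0, -0.14, 0.78, 0.6, 0.5], [0, 0, 0, 0, 0, 0.7, 0.5], [0, 0, 0, 0, 0, 0, 0.5], [0, 0, 0, 0, 0, 0, 0.5]]

```text
clock: 38.0
ee_pos: [0.4405, -0.2573, 0.1323]
tcp_rot: [[0.987, -0.161, -0.002], [-0.161, -0.987, 0.002], [-0.002, -0.001, -1.0]]
contact_force: [-1.0, 0.0, 0.1]
grip_width: 0.503
grip_force: 0.0
```

```bash
python3 -c "
from h import *
st(); cap('top','t13');cap('wrist','w13'); det('t13',box=(285,140,400,245)); det('w13',box=(150,60,350,225),th=185)
plan((.4393,-.2586,-.0145),-9.5)"
```

```text
38.0 [ 0.4405 -0.2573  0.1323] [[0.987, -0.161, -0.002], [-0.161, -0.987, 0.002], [-0.002, -0.001, -1.0]] J [ 28.3  12.4  -2.9 114.6   0.7  53.2 -74.3] F [-1.   0.   0.1] 0.5026950420462672 0.0
brkt c [ 636.6 -294. ] size [37.3 34.9] ang 45.0 solid 0.45
brkt c [ 641.9 -195.3] size [37.7 50.8] ang 128.0 solid 0.66
handle c [ 715.5 -369.1] size [52.  76.3] ang 90.6 solid 0.96
handle c [ 726.6 -215.5] size [ 26.5 166.7] ang 90.6 solid 0.97
brkt c [ 445.4 -284.1] size [50.2 69.4] ang 169.1 solid 0.35
yaw -9.3 -> -9.5 az total 0.2 1 x 0.24 | shift total [-0.08  0.04  3.72]
```

Emit:
play_rows:
  rows:
    - [[0, 0, 0, 0, 0.02, 0.7, 0.5], [0, 0, 0, 0, 0.02, 0.8, 0.5], [0, 0, 0, 0, 0, 0.8, 0.5], [0, 0, 0, 0, 0, 0.6, 0.5], [0, 0, 0, 0, 0, 0.5, 0.5], [0, 0, 0, 0, 0, 0.3, 0.5], [0, 0, 0, 0, 0, 0, 0.5], [0, 0, 0, 0, 0, 0, 0.5], [0, 0, 0, 0, 0, 0, 0], [0, 0, 0, 0, 0, 0, 0], [0, 0, 0, 0, 0, 0, 0], [0, 0, 0, 0, 0, 0, 0], [0, 0, 0, 0, 0, 0, 0]]

```text
clock: 39.4
ee_pos: [0.4418, -0.2606, -0.0137]
tcp_rot: [[0.986, -0.164, 0.002], [-0.164, -0.986, -0.001], [0.002, 0.001, -1.0]]
contact_force: [-0.2, 0.3, 6.9]
grip_width: 0.074
grip_force: 60.9
```

Emit:
play_rows:
  rows:
    - [[0, 0, 0, 0, 0, -0.4, 0], [0, 0, 0, 0, 0, -0.7, 0], [0, 0, -8.2, 0, 0, -0.7, 0], [0, 0, -8.2, 0, 0, -0.7, 0], [0, 0, -8.2, 0, 0, -0.7, 0], [0, 0, -8.2, 0, 0, -0.7, 0], [0, 0, -8.2, 0, 0, -0.7, 0], [0, 0, -8.2, 0, 0, -0.7, 0], [0, 0, -8.2, 0, 0, -0.6, 0], [0, 0, -8.2, 0, 0, 0, 0], [0, 0, -8.2, 0, 0, 0, 0], [0, 0, -8.2, 0, 0, 0, 0], [0, 0, -8.2, 0, 0, 0, 0], [0, 0, -8.2, 0, 0, 0, 0], [0, 0, 0, 0, 0, 0, 0], [0, 0, 0, 0, 0, 0, 0]]

```text
clock: 41.0
ee_pos: [0.4401, -0.2597, 0.2205]
tcp_rot: [[0.021, 1.0, -0.001], [1.0, -0.021, 0.001], [0.001, -0.001, -1.0]]
contact_force: [0.1, -0.4, -2.0]
grip_width: 0.077
grip_force: 60.0
```

```bash
python3 -c "
from h import *
st(); cap('top','t14'); det('t14');plan((.503,.112,.22),89)"
```

```text
41.0 [ 0.4401 -0.2597  0.2205] [[0.021, 1.0, -0.001], [1.0, -0.021, 0.001], [0.001, -0.001, -1.0]] J [ 38.8   7.2 -13.8 109.2   1.9  63.9  23. ] F [ 0.1 -0.4 -2. ] 0.0774280468594171 59.95779097080231
handle c [ 440.9 -264.7] size [12.8 28.9] ang 90.0 solid 0.91
brkt c [ 636.  -294.3] size [36.9 35.6] ang 0.0 solid 0.45
brkt c [ 637.9 -193.7] size [30.7 46.2] ang 90.6 solid 0.6
yaw 88.8 -> 89 az total -0.2 1 x -0.19 | shift total [9.32 1.41 0.02]
```

Emit:
play_rows:
  rows:
    - [[0, 0, 0, 0.85, 0.13, 0, 0], [0, 0, 0, 0.85, 0.13, 0, 0], [0, 0, 0, 0.85, 0.13, 0, 0], [0, 0, 0, 0.85, 0.13, 0, 0], [0, 0, 0, 0.85, 0.13, 0, 0], [0, 0, 0, 0.85, 0.13, 0, 0], [0, 0, 0, 0.85, 0.13, 0, 0], [0, 0, 0, 0.85, 0.13, 0, 0], [0, 0, 0, 0.85, 0.13, 0, 0], [0, 0, 0, 0.85, 0.13, 0, 0], [0, 0, 0, 0.82, 0.13, 0, 0], [0, 0, 0, 0, 0, 0, 0], [0, 0, 0, 0, 0, 0, 0]]

```text
clock: 42.35
ee_pos: [0.5044, 0.1128, 0.221]
tcp_rot: [[0.017, 1.0, -0.0], [1.0, -0.017, -0.0], [-0.0, -0.0, -1.0]]
contact_force: [-0.8, -0.8, -1.3]
grip_width: 0.079
grip_force: 59.9
```

Emit:
play_rows:
  rows:
    - [[0, 0, 0, 0, 0, 0.7, 0], [0, 0, 0, 0, 0, 0.8, 0], [0, 0, 0, 0, 0, 0.8, 0], [0, 0, 0, 0, 0, 0.8, 0], [0, 0, 0, 0, 0, 0.8, 0], [0, 0, 0, 0, 0, 0.7, 0], [0, 0, 0, 0, 0, 0.5, 0], [0, 0, 0, 0, 0, 0.4, 0], [0, 0, 0, 0, 0, 0, 0], [0, 0, 0, 0, 0, 0, 0.3], [0, 0, 0, 0, 0, 0, 0.3], [0, 0, 0, 0, 0, 0, 0.3]]

```text
clock: 43.55
ee_pos: [0.5063, 0.1121, 0.0027]
tcp_rot: [[0.018, 1.0, 0.003], [1.0, -0.018, 0.001], [0.001, 0.003, -1.0]]
contact_force: [0.1, 0.3, -0.8]
grip_width: 0.299
grip_force: 0.0
```

Emit:
play_rows:
  rows:
    - [[0, 0, 0, 0, 0, -0.5, 0.3], [0, 0, 0, 0, 0, -0.7, 0.3], [0, 0, 0, 0, 0, -0.7, 0.3], [0, 0, 0, 0, 0, -0.7, 0.3], [0, 0, 0, 0, 0, -0.8, 0.3], [0, 0, 0, 0, 0, -0.8, 0.3], [0, 0, 0, 0, 0, -0.8, 0.3], [0, 0, 0, 0, 0, -0.5, 0.3], [0, 0, 0, 0, 0, 0, 0.5], [0, 0, 0, 0, 0, 0, 0.5]]

```text
clock: 44.55
ee_pos: [0.5049, 0.1119, 0.2218]
tcp_rot: [[0.018, 1.0, 0.002], [1.0, -0.018, -0.0], [-0.0, 0.002, -1.0]]
contact_force: [-0.2, 0.2, -0.6]
grip_width: 0.503
grip_force: 0.0
```

```bash
python3 -c "
from h import *
st(); cap('wrist','w15');cap('top','t15')
plan((.50,-.20,.25),89)"
```

```text
44.55 [0.5049 0.1119 0.2218] [[0.018, 1.0, 0.002], [1.0, -0.018, -0.0], [-0.0, 0.002, -1.0]] J [ 13.7   9.4 -33.4 107.7   5.8  64.4 -22.9] F [-0.2  0.2 -0.6] 0.503312339163604 0.0
yaw 89.0 -> 89 az total -0.0 1 x -0.03 | shift total [-7.79  0.05 -0.75]
```

Emit:
play_rows:
  rows:
    - [[0, 0, 0, -0.8, 0.1, -0.2, 0.55], [0, 0, 0, -0.8, 0.1, -0.2, 0.55], [0, 0, 0, -0.8, 0.1, -0.2, 0.55], [0, 0, 0, -0.8, 0.1, -0.2, 0.55], [0, 0, 0, -0.8, 0.1, -0.2, 0.55], [0, 0, 0, -0.8, 0.1, -0.2, 0.55], [0, 0, 0, -0.8, 0.1, -0.2, 0.55], [0, 0, 0, -0.8, 0.1, -0.2, 0.55], [0, 0, 0, -0.8, 0.1, -0.2, 0.55], [0, 0, 0, -0.8, 0.1, -0.2, 0.55], [0, 0, 0, -0.6, 0.1, 0, 0.55], [0, 7.86, 0, 0, 0, 0, 0.55], [0, 7.86, 0, 0, 0, 0, 0.55], [0, 7.86, 0, 0, 0, 0, 0.55], [0, 7.86, 0, 0, 0, 0, 0.55], [0, 7.86, 0, 0, 0, 0, 0.55], [0, 7.86, 0, 0, 0, 0, 0.55], [0, 7.86, 0, 0, 0, 0, 0.55], [0, 0, 0, 0, 0, 0, 0.55], [0, 0, 0, 0, 0, 0, 0.55]]

```text
clock: 46.65
ee_pos: [0.5417, -0.2329, 0.2988]
tcp_rot: [[0.014, 1.0, 0.013], [0.572, -0.019, 0.82], [0.82, -0.004, -0.572]]
contact_force: [1.1, 0.6, 1.1]
grip_width: 0.552
grip_force: 0.0
```

```bash
cat >> h.py <<'E'
def rel(p):
    s=manip.observe();R=np.array(s['tcp_rot']);d=R.T@(np.array(p)-s['ee_pos'])/.04;print('shift',d.round(2));return d
E
python3 -c "
from h import *
st();R=np.array(manip.observe()['tcp_rot']);tz=R[:,2];G=np.array([.628,-.183,.13])
rel(G+(.0385-.1)*tz);rel(G+.0385*tz);cap('wrist','w16');cap('top','t16')
for p in ((.6281,-.1826,.178),(.6286,-.1834,.13),(.6286,-.1834,.083)): print(proj('w16',p)*1.5625)
cv2.imwrite('pics/w16b.png',cv2.resize(cv2.imread('pics/w16.png'),(800,600)))
"
```

```text
46.65 [ 0.5417 -0.2329  0.2988] [[0.014, 1.0, 0.013], [0.572, -0.019, 0.82], [0.82, -0.004, -0.572]] J [ 53.9  36.4 -20.1  78.6 -32.5 100.   36.8] F [1.1 0.6 1.1] 0.5520943181963534 0.0
shift [-2.72  2.15  1.93]
shift [-2.72  2.15  4.43]
[519.375   383.28125]
[506.40625 413.59375]
[495.3125  436.71875]
```

View pics/w16b.png

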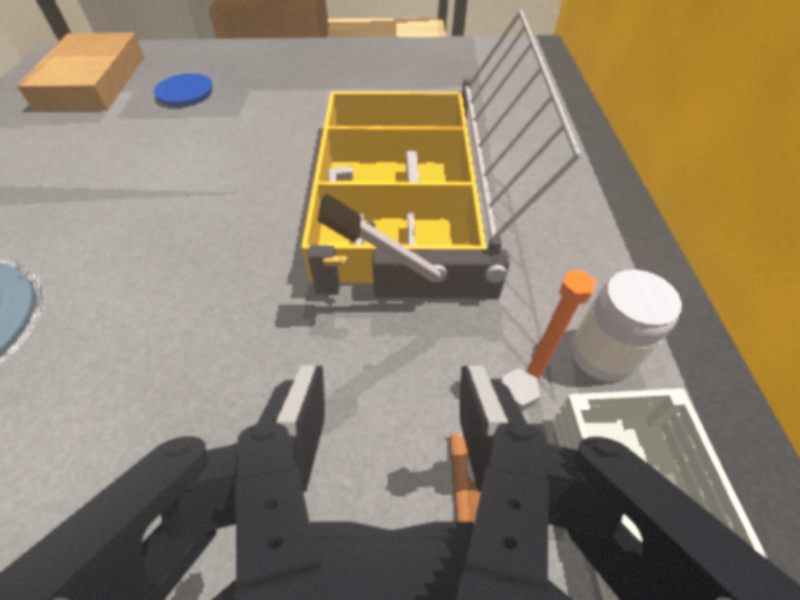

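Emit:
play_rows:
  rows:
    - [[0, 0, 0, -0.1, 0.5, 0, 0.55], [0, 0, 0, -0.3, 0.5, 0.2, 0.55], [0, 0, 0, -0.4, 0.5, 0.3, 0.55], [0, 0, 0, -0.5, 0.4, 0.3, 0.55], [0, 0, 0, -0.5, 0.25, 0.3, 0.55], [0, 0, 0, -0.5, 0, 0.4, 0.55], [0, 0, 0, -0.42, 0, 0.43, 0.55], [0, 0, 0, 0, 0, 0, 0.55], [0, 0, 0, 0, 0, 0, 0.55]]

```text
clock: 47.65
ee_pos: [0.6283, -0.2328, 0.1689]
tcp_rot: [[0.009, 1.0, 0.014], [0.573, -0.017, 0.819], [0.819, 0.0, -0.573]]
contact_force: [0.9, -0.0, 0.2]
grip_width: 0.55
grip_force: 0.0
```

```bash
python3 -c "
from h import *
st();R=np.array(manip.observe()['tcp_rot']);tz=R[:,2];G=np.array([.628,-.183,.13])
rel(G+.0385*tz);cap('wrist','w17')
for p in ((.6281,-.1826,.178),(.6286,-.1834,.13)): print(proj('w17',p))
g=cv2.cvtColor(ld('w17')['img'],cv2.COLOR_RGB2GRAY)
u,v=proj('w17',(.6281,-.1826,.178)).astype(int)
for dv in (-15,-6,0,6,15,25): print(v+dv,g[v+dv,u-24:u+25:3])
"
```

```text
47.65 [ 0.6283 -0.2328  0.1689] [[0.009, 1.0, 0.014], [0.573, -0.017, 0.819], [0.819, 0.0, -0.573]] J [ 47.9  50.5 -19.3  70.7 -30.6  92.5  37.9] F [ 0.9 -0.   0.2] 0.5496570616840594 0.0
shift [-0.08 -0.03  2.54]
[249.5 160.9]
[250.3 201.9]
145 [109 115 117 111 147 148 145 149 110  90  94  94  94 110 146 147 157]
154 [154 156 157 168 204 227 229 228 232 231 231 231 212 165 162 158 166]
160 [158 158 161 225 229 231 229 230 232 233 232 231 229 231 187 164 161]
166 [161 156 161 232 230 230 230 231 234 232 233 232 231 233 188 159 159]
175 [165 179 178 105 105 111 165 225 235 228 191 132 122 114 171 182 183]
185 [182 177 177 176 162 112 110 111 118 121 121 129 141 170 185 185 184]
```

Emit:
play_rows:
  rows:
    - [[0, 0, 0, 0, 0, 0.6, 0.55], [0, 0, 0, -0.04, 0, 0.6, 0.55], [0, 0, 0, -0.04, 0, 0.6, 0.55], [0, 0, 0, 0, 0, 0.5, 0.55], [0, 0, 0, 0, 0, 0.24, 0.55], [0, 0, 0, 0, 0, 0, 0.55], [0, 0, 0, 0, 0, 0, 0.55]]

```text
clock: 48.4
ee_pos: [0.6307, -0.1536, 0.1082]
tcp_rot: [[0.009, 1.0, 0.017], [0.575, -0.019, 0.818], [0.818, 0.002, -0.575]]
contact_force: [-0.2, -0.9, -0.4]
grip_width: 0.549
grip_force: 0.0
```

Emit:
play_rows:
  rows:
    - [[0, 0, 0, 0, 0, 0, 0], [0, 0, 0, 0, 0, 0, 0], [0, 0, 0, 0, 0, 0, 0], [0, 0, 0, 0, 0, 0, 0], [0, 0, 0, 0, 0, 0, 0]]
  squeeze: 100

```text
clock: 48.9
ee_pos: [0.6301, -0.1531, 0.1075]
tcp_rot: [[0.01, 1.0, 0.016], [0.573, -0.019, 0.819], [0.819, 0.001, -0.574]]
contact_force: [-1.3, -2.0, 3.9]
grip_width: 0.155
grip_force: 97.4
```

Emit:
play_rows:
  rows:
    - [[0, 0, 0, 0.2, 0, -0.14, 0], [0, 0, 0, 0.36, 0, -0.25, 0], [0, 0, 0, 0.36, 0, -0.25, 0], [0, 0, 0, 0.36, 0, -0.25, 0], [0, 0, 0, 0.36, 0, -0.25, 0], [0, 0, 0, 0.36, 0, -0.25, 0], [0, 0, 0, 0.36, 0, -0.25, 0], [0, 0, 0, 0.36, 0, -0.25, 0], [0, 0, 0, 0.36, 0, -0.25, 0], [0, 0, 0, 0, 0, 0, 0]]

```text
clock: 49.9
ee_pos: [0.6315, -0.152, 0.2609]
tcp_rot: [[0.006, 1.0, 0.018], [0.575, -0.018, 0.818], [0.818, 0.006, -0.575]]
contact_force: [1.6, -0.0, -1.4]
grip_width: 0.153
grip_force: 97.9
```

```bash
python3 -c "
from h import *
st();cap('wrist','w18');cap('scene','s18')
a=cv2.imread('pics/s18.png')[100:330,80:300];b=cv2.imread('pics/w18.png')
o=np.zeros((418,790,3),'uint8');a=cv2.resize(a,(400,418),interpolation=cv2.INTER_CUBIC);b=cv2.resize(b,(390,292))
o[:,:400]=a;o[:292,400:]=b;cv2.imwrite('pics/m18.png',o)
"
```

```text
49.9 [ 0.6315 -0.152   0.2609] [[0.006, 1.0, 0.018], [0.575, -0.018, 0.818], [0.818, 0.006, -0.575]] J [ 45.9  40.5 -22.3  77.1 -34.3  91.3  32. ] F [ 1.6 -0.  -1.4] 0.15281263499356207 97.85168409347534
```

View pics/m18.png

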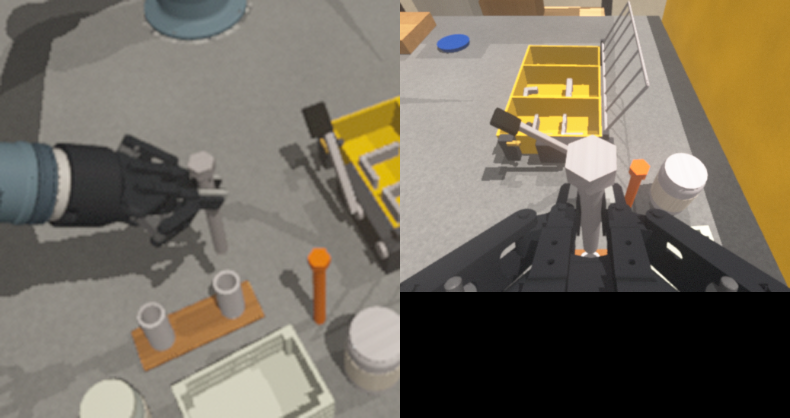

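The bolt hangs clear of its tube, held about 48 mm below its head, and the tote view shows brackets and handles in place. I'll rotate the tool to vertical and yaw so the bolt runs along tote x.

Emit:
play_rows:
  rows:
    - [[0, -7.86, 0, 0, 0, 0, 0], [0, -7.86, 0, 0, 0, 0, 0], [0, -7.86, 0, 0, 0, 0, 0], [0, -7.86, 0, 0, 0, 0, 0], [0, -7.86, 0, 0, 0, 0, 0], [0, -7.86, 0, 0, 0, 0, 0], [0, -7.86, 0, 0, 0, 0, 0], [0, 0, 0, -0.5, 0, -0.5, 0], [0, 0, 0, 0, 0, 0, 0]]

```text
clock: 50.9
ee_pos: [0.6301, -0.1719, 0.278]
tcp_rot: [[0.017, 1.0, 0.001], [1.0, -0.017, -0.002], [-0.002, 0.001, -1.0]]
contact_force: [-0.1, -2.0, -0.5]
grip_width: 0.153
grip_force: 97.8
```

Emit:
play_rows:
  rows:
    - [[0, 0, -8.2, 0, 0, 0, 0], [0, 0, -8.2, 0, 0, 0, 0], [0, 0, -8.2, 0, 0, 0, 0], [0, 0, -8.2, 0, 0, 0, 0], [0, 0, -8.2, 0, 0, 0, 0], [0, 0, -8.2, 0, 0, 0, 0], [0, 0, -8.2, 0, 0, 0, 0], [0, 0, -8.2, 0, 0, 0, 0], [0, 0, -8.2, 0, 0, 0, 0], [0, 0, -8.2, 0, 0, 0, 0], [0, 0, -8.2, 0, 0, 0, 0], [0, 0, 0, 0, 0, 0, 0]]

```text
clock: 52.1
ee_pos: [0.6281, -0.1726, 0.2744]
tcp_rot: [[-1.0, 0.017, -0.004], [0.017, 1.0, 0.002], [0.004, 0.002, -1.0]]
contact_force: [-0.9, -0.6, -1.6]
grip_width: 0.156
grip_force: 97.7
```

```bash
python3 -c "
from h import *
st();rel((.533,.365,.28))"
```

```text
52.1 [ 0.6281 -0.1726  0.2744] [[-1.0, 0.017, -0.004], [0.017, 1.0, 0.002], [0.004, 0.002, -1.0]] J [ 32.6  22.2 -27.4  85.7  10.3  74.9  93.3] F [-0.9 -0.6 -1.6] 0.1562423574080368 97.74859428405762
shift [ 2.61 13.4  -0.1 ]
```

Emit:
play_rows:
  rows:
    - [[0, 0, 0, 0.5, 0.6, 0, 0], [0, 0, 0, 0.5, 0.8, 0, 0], [0, 0, 0, 0.5, 0.8, 0, 0], [0, 0, 0, 0.5, 0.8, 0, 0], [0, 0, 0, 0.5, 0.8, 0, 0], [0, 0, 0, 0.11, 0.8, 0, 0], [0, 0, 0, 0, 0.8, 0, 0], [0, 0, 0, 0, 0.8, 0, 0], [0, 0, 0, 0, 0.8, 0, 0], [0, 0, 0, 0, 0.8, 0, 0], [0, 0, 0, 0, 0.8, 0, 0], [0, 0, 0, 0, 0.8, 0, 0], [0, 0, 0, 0, 0.8, 0, 0], [0, 0, 0, 0, 0.8, 0, 0], [0, 0, 0, 0, 0.8, 0, 0], [0, 0, 0, 0, 0.8, 0, 0], [0, 0, 0, 0, 0.8, 0, 0], [0, 0, 0, 0, 0, 0, 0]]

```text
clock: 53.9
ee_pos: [0.5296, 0.3716, 0.2756]
tcp_rot: [[-1.0, 0.011, -0.005], [0.011, 1.0, 0.005], [0.005, 0.005, -1.0]]
contact_force: [-1.2, 0.4, -0.9]
grip_width: 0.159
grip_force: 98.0
```

Emit:
play_rows:
  rows:
    - [[0, -6.7, 0, 0, 0, 0, 0], [0, -6.7, 0, 0, 0, 0, 0], [0, -6.6, 0, 0, 0, 0, 0], [0, 0, 0, 0, 0, 0, 0], [0, 0, 0, 0, 0, 0, 0]]

```text
clock: 54.4
ee_pos: [0.5326, 0.3644, 0.2762]
tcp_rot: [[-0.94, 0.017, 0.34], [0.015, 1.0, -0.007], [-0.34, -0.001, -0.94]]
contact_force: [0.2, -0.1, -1.7]
grip_width: 0.158
grip_force: 98.1
```

```bash
python3 -c "
from h import *
st();rel((.533,.365,.1));rel((.533,.365,.016))
cap('wrist','w19');cap('top','t19');cap('scene','s19')
a=cv2.imread('pics/s19.png')[60:260,230:450];b=cv2.imread('pics/w19.png');c=cv2.imread('pics/t19.png')[140:240,110:270]
o=np.zeros((600,800,3),'uint8');o[:364,:400]=cv2.resize(a,(400,364),interpolation=cv2.INTER_CUBIC);o[:300,400:]=cv2.resize(b,(400,300));o[300:550,400:]=cv2.resize(c,(400,250),interpolation=cv2.INTER_CUBIC);cv2.imwrite('pics/m19.png',o)
"
```

```text
54.4 [0.5326 0.3644 0.2762] [[-0.94, 0.017, 0.34], [0.015, 1.0, -0.007], [-0.34, -0.001, -0.94]] J [ -9.1  13.7 -41.8 100.3  28.5  59.3  27.4] F [ 0.2 -0.1 -1.7] 0.1575217500702857 98.08606624603271
shift [1.49 0.02 4.15]
shift [2.2  0.02 6.12]
```

Emit:
play_rows:
  rows:
    - [[0, 0, 0, 0.2, 0, 0.56, 0], [0, 0, 0, 0.25, 0, 0.69, 0], [0, 0, 0, 0.25, 0, 0.69, 0], [0, 0, 0, 0.25, 0, 0.69, 0], [0, 0, 0, 0.25, 0, 0.69, 0], [0, 0, 0, 0.25, 0, 0.69, 0], [0, 0, 0, 0.25, 0, 0.69, 0], [0, 0, 0, 0.2, 0, 0.56, 0], [0, 0, 0, 0, 0, 0, 0]]

```text
clock: 55.45
ee_pos: [0.5331, 0.3625, 0.0485]
tcp_rot: [[-0.942, 0.019, 0.336], [0.016, 1.0, -0.011], [-0.336, -0.005, -0.942]]
contact_force: [-0.5, -1.6, -2.2]
grip_width: 0.156
grip_force: 98.1
```

Emit:
play_rows:
  rows:
    - [[0, 0, 0, 0.07, 0, 0.2, 0], [0, 0, 0, 0.07, 0, 0.2, 0], [0, 0, 0, 0.07, 0, 0.2, 0], [0, 0, 0, 0, 0, 0, 0]]

```text
clock: 55.85
ee_pos: [0.5336, 0.3651, 0.0269]
tcp_rot: [[-0.94, 0.015, 0.341], [0.014, 1.0, -0.006], [-0.341, -0.001, -0.94]]
contact_force: [0.2, -0.2, -1.2]
grip_width: 0.153
grip_force: 98.1
```

```bash
python3 -c "
from h import *
st();cap('wrist','w20');cap('top','t20');cap('scene','s20')"
```

```text
55.85 [0.5336 0.3651 0.0269] [[-0.94, 0.015, 0.341], [0.014, 1.0, -0.006], [-0.341, -0.001, -0.94]] J [-19.7  31.3 -31.  111.   52.2  38.8   3. ] F [ 0.2 -0.2 -1.2] 0.1533750509214586 98.09867978096008
```

Emit:
play_rows:
  rows:
    - [[0, 0, 0, 0.04, 0, 0.1, 0], [0, 0, 0, 0.04, 0, 0.1, 0], [0, 0, 0, 0, 0, 0, 0], [0, 0, 0, 0, 0, 0, 0.4], [0, 0, 0, 0, 0, 0, 0.4], [0, 0, 0, 0, 0, 0, 0.4], [0, 0, 0, 0, 0, 0, 0.4], [0, 0, 0, 0, 0, 0, 0.4]]

```text
clock: 56.8
ee_pos: [0.5338, 0.3659, 0.0194]
tcp_rot: [[-0.939, 0.015, 0.342], [0.014, 1.0, -0.005], [-0.342, 0.0, -0.94]]
contact_force: [-0.8, 0.4, 0.1]
grip_width: 0.401
grip_force: 0.0
```

Emit:
play_rows:
  rows:
    - [[0, 0, 0, -0.1, 0, -0.28, 0.4], [0, 0, 0, -0.2, 0, -0.56, 0.4], [0, 0, 0, -0.3, 0, -0.83, 0.4], [0, 0, 0, -0.3, 0, -0.83, 0.4], [0, 0, 0, -0.3, 0, -0.83, 0.4], [0, 0, 0, -0.3, 0, -0.83, 0.4], [0, 0, 0, -0.3, 0, -0.83, 0.4], [0, 0, 0, -0.3, 0, -0.83, 0.4], [0, 6.67, 0, 0, 0, 0, 0.4], [0, 6.67, 0, 0, 0, 0, 0.4], [0, 6.66, 0, 0, 0, 0, 0.4], [0, 0, 0, 0, 0, 0, 0]]

```text
clock: 58.0
ee_pos: [0.5378, 0.3629, 0.2664]
tcp_rot: [[-1.0, 0.022, -0.0], [0.022, 1.0, 0.001], [0.0, 0.001, -1.0]]
contact_force: [1.1, -1.3, -1.0]
grip_width: 0.241
grip_force: 0.0
```

```bash
python3 -c "
from h import *
st();cap('wrist','w21');rel((.50,.02,.28))
i=ld('w21')['img'].astype(int);sat=i.max(2)-i.min(2)
# non-yellow bright pixels on tote floor plane
m=((sat<60)&(i.mean(2)>120)).astype('uint8')
n,l,s,c=cv2.connectedComponentsWithStats(m)
for k in range(1,n):
  if s[k,4]>60: print(s[k],onz('w21',c[k],.02))
"
```

```text
58.0 [0.5378 0.3629 0.2664] [[-1.0, 0.022, -0.0], [0.022, 1.0, 0.001], [0.0, 0.001, -1.0]] J [ -5.9  25.2 -42.5  86.4  17.3  75.1  38.6] F [ 1.1 -1.3 -1. ] 0.2413520022521574 0.0
shift [ 0.72 -8.62 -0.35]
[    0     0   512   340 81212] [0.5017 0.5048 0.02  ]
[ 119   95   69   34 1023] [0.4666 0.2303 0.02  ]
[ 244  105   17  117 1203] [0.5398 0.3647 0.02  ]
[  0 123   8  33 146] [0.5096 0.0147 0.02  ]
[ 44 135  53  36 499] [0.5135 0.0991 0.02  ]
[ 56 184  50  34 456] [0.5851 0.0989 0.02  ]
[132 185  65  13 661] [0.5857 0.235  0.02  ]
[  0 207  18  60 564] [ 0.6612 -0.0218  0.02  ]
[   0  254  200   93 8479] [0.75   0.0782 0.02  ]
[233 255  36   6 201] [0.6986 0.3604 0.02  ]
[ 221  262   60   77 3289] [0.783  0.3571 0.02  ]
[  0 292  11  21 116] [ 0.7703 -0.055   0.02  ]
[124 321  17  18 102] [0.835 0.151 0.02 ]
[361 321  17  19 106] [0.8437 0.5617 0.02  ]
```

Emit:
play_rows:
  rows:
    - [[0, 0, 8.18, 0, 0, 0, 0], [0, 0, 8.18, 0, 0, 0, 0], [0, 0, 8.18, 0, 0, 0, 0], [0, 0, 8.18, 0, 0, 0, 0], [0, 0, 8.18, 0, 0, 0, 0], [0, 0, 8.18, 0, 0, 0, 0], [0, 0, 8.18, 0, 0, 0, 0], [0, 0, 8.18, 0, 0, 0, 0], [0, 0, 8.18, 0, 0, 0, 0], [0, 0, 8.18, 0, 0, 0, 0], [0, 0, 8.18, 0, 0, 0, 0], [0, 0, 0, 0, 0, 0, 0]]

```text
clock: 59.25
ee_pos: [0.5306, 0.3668, 0.2673]
tcp_rot: [[0.011, 1.0, 0.001], [1.0, -0.011, 0.0], [0.0, 0.001, -1.0]]
contact_force: [0.1, -0.2, -0.0]
grip_width: -0.001
grip_force: 0.0
```

Emit:
play_rows:
  rows:
    - [[0, 0, 0, -0.8, -0.1, 0, 0], [0, 0, 0, -0.8, -0.1, 0, 0], [0, 0, 0, -0.8, -0.1, 0, 0], [0, 0, 0, -0.8, -0.1, 0, 0], [0, 0, 0, -0.8, -0.1, 0, 0], [0, 0, 0, -0.8, -0.1, 0, 0], [0, 0, 0, -0.8, -0.1, 0, 0], [0, 0, 0, -0.8, 0, 0, 0], [0, 0, 0, -0.8, 0, 0, 0], [0, 0, 0, -0.8, 0, 0, 0], [0, 0, 0, -0.7, 0, 0, 0], [0, 0, 0, 0, 0, 0, 0], [0, 0, 0, 0, 0, 0, 0]]

```text
clock: 60.55
ee_pos: [0.4992, 0.0187, 0.2667]
tcp_rot: [[0.012, 1.0, 0.001], [1.0, -0.012, 0.0], [0.0, 0.001, -1.0]]
contact_force: [0.5, 0.7, 0.4]
grip_width: 0.001
grip_force: 0.0
```

```bash
python3 -c "
from h import *
st();rel((.499,.012,.150));cap('top','t22');cap('wrist','w22')
for n in ('t22','w22'):
  i=ld(n)['img'];print(proj(n,(.502,.0217,.1556)))
c=ld('t22')['img'][140:240,110:270];w=ld('w22')['img']
o=np.zeros((384,800,3),'uint8');o[:,:512]=w;o[:180,512:]=cv2.resize(c,(288,180),interpolation=cv2.INTER_CUBIC);cv2.imwrite('pics/m22.png',o[:,:,::-1])"
```

```text
60.55 [0.4992 0.0187 0.2667] [[0.012, 1.0, 0.001], [1.0, -0.012, 0.0], [0.0, 0.001, -1.0]] J [  9.2   3.6 -16.6 107.4   1.1  69.1  -8.5] F [0.5 0.7 0.4] 0.000793143288881364 0.0
shift [-0.17 -0.    2.92]
[247.9 205.6]
[253.5 180.2]
```

View pics/m22.png

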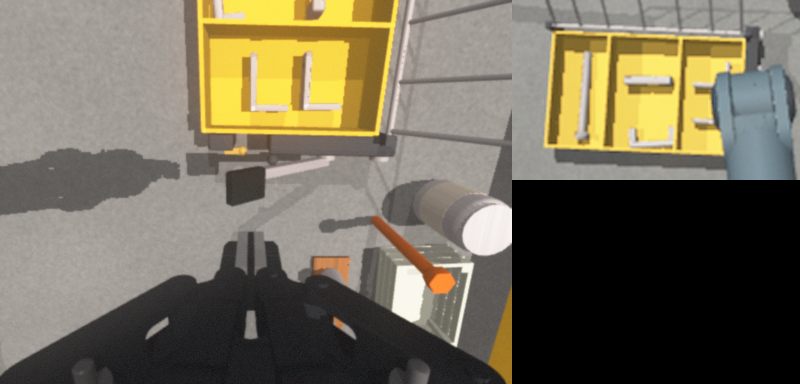

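The view shows the brackets in the lever-side bay, handles in the middle and the bolt flat in the far bay. The lever pad centre is at px (246,185), so I'll press next.

Emit:
play_rows:
  rows:
    - [[0, 0, 0, -0.17, -0.08, 0.5, 0], [0, 0, 0, 0, 0, 0.7, 0], [0, 0, 0, 0, 0, 0.7, 0], [0, 0, 0, 0, 0, 0.7, 0], [0, 0, 0, 0, 0, 0.4, 0], [0, 0, 0, 0, 0, 0, 0]]

```text
clock: 61.25
ee_pos: [0.4948, 0.0135, 0.1443]
tcp_rot: [[0.01, 1.0, -0.004], [1.0, -0.01, 0.001], [0.001, -0.004, -1.0]]
contact_force: [1.6, 0.2, 0.3]
grip_width: -0.002
grip_force: 0.1
```

Emit:
play_rows:
  rows:
    - [[0, 0, 0, 0, -0.08, 0.2, 0], [0, 0, 0, 0, -0.14, 0.2, 0], [0, 0, 0, 0, -0.14, 0.2, 0], [0, 0, 0, 0, -0.14, 0.2, 0], [0, 0, 0, 0, -0.14, 0.2, 0], [0, 0, 0, 0, -0.08, 0.2, 0], [0, 0, 0, 0, -0.05, 0.2, 0], [0, 0, 0, 0, -0.05, 0.2, 0], [0, 0, 0, 0, -0.04, 0.2, 0], [0, 0, 0, 0, 0, 0.2, 0], [0, 0, 0, 0, 0, 0, 0]]

```text
clock: 62.35
ee_pos: [0.4605, 0.0114, 0.0651]
tcp_rot: [[0.014, 1.0, -0.004], [1.0, -0.014, -0.001], [-0.001, -0.004, -1.0]]
contact_force: [-1.2, 0.4, 1.4]
grip_width: -0.001
grip_force: 0.9
```

Emit:
play_rows:
  rows:
    - [[0, 0, 0, 0, 0, 0.15, 0], [0, 0, 0, 0, 0, 0.15, 0], [0, 0, 0, 0, 0, 0, 0]]

```text
clock: 62.65
ee_pos: [0.4615, 0.0115, 0.0535]
tcp_rot: [[0.014, 1.0, -0.001], [1.0, -0.014, -0.0], [-0.0, -0.001, -1.0]]
contact_force: [0.6, 0.7, -0.9]
grip_width: -0.002
grip_force: 0.0
```

```bash
python3 -c "
from h import *
st();cap('scene','s23');cap('wrist','w23');cap('top','t23')
i=ld('w23')['img']; g=cv2.cvtColor(i,cv2.COLOR_RGB2GRAY)
for z,x,y in ((.085,.457,.018),(.07,.454,.018),(.1556,.496,.018)): print(proj('w23',(x,y,z)),proj('s23',(x,y,z)))
# guard edge: expected position level / up in scene
for a in (-.5,0,.5,1.2,1.57): p=(.662-.13*np.sin(a),.235,.075+.13*np.cos(a)); print(a,proj('s23',p),proj('t23',p))
d=cv2.absdiff(cv2.cvtColor(ld('s23')['img'],6),cv2.cvtColor(ld('s18')['img'],6)); ys,xs=np.where(d[130:260,260:460]>40);print(len(ys),xs.min()+260,xs.max()+260,ys.min()+130,ys.max()+130)
print(g[225:262:3,236:266:2])
"
```

```text
62.65 [0.4615 0.0115 0.0535] [[0.014, 1.0, -0.001], [1.0, -0.014, -0.0], [-0.0, -0.001, -1.0]] J [  8.   15.5 -15.9 123.1   6.3  42.2 -12.8] F [ 0.6  0.7 -0.9] -0.0017847231363052516 0.0
[240.7 245.2] [248.3 172.1]
[236.2 232.4] [247.9 174.9]
[375.9 367.5] [254.7 164.4]
-0.5 [386.8 188.4] [180.6 133.4]
0 [371.  165.3] [179.1 152.1]
0.5 [353.2 152.6] [179.4 172.8]
1.2 [334.6 155.7] [182.5 193.4]
1.57 [329.9 165.1] [184.9 197.1]
972 260 451 130 227
[[ 50  53  54  52  57  51  51  54  55  50  53  53  57  53  56]
 [ 41  40  38  36  41  37  43  42  45  36  42  41  55  54  55]
 [ 39  57  65  69  64  66  45  39  44  66  66  68  70  66  42]
 [ 43  94 112 111 110 108  57  40  48  94 105 107 106 104  58]
 [ 48 100 105 105 107 101  56  38  44  92 110 110 110 104  65]
 [ 49 100 107 106 106 100  54  39  44  93 112 110 111 109  74]
 [ 58 106 106 105 107 103  55  41  45  94 110 112 112 110  90]
 [ 65 105 107 108 105 100  51  37  38  81 114 112 115 113 102]
 [ 71 108 105 106 105  98  40  38  42  78 111 111 109 111 102]
 [ 77 108 110 105 103  99  49  40  41  78 106 113 113 112 105]
 [ 93 107 105 105 104  98  47  37  40  77 105 108 112 112 107]
 [ 98 107 108 106 104  91  38  40  35  66 106 106 107 109 112]
 [ 99 108 103 107 108  94  44  38  34  69 103 104 106 104 106]]
```

```bash
python3 -c "
from h import *
A=ld('s18')['img'];B=ld('s23')['img']
d=cv2.absdiff(cv2.cvtColor(A,7),cv2.cvtColor(B,7))
print('guard region diff',(d[160:235,320:460]>40).sum())
# pad: dark blob in scene near lever
for n in ('s18','s23','s20'):
  g=cv2.cvtColor(ld(n)['img'],7)[140:200,225:285]; m=(g<40).astype('uint8');N,l,s,c=cv2.connectedComponentsWithStats(m)
  print(n,[(s[k][:5].tolist(),(c[k]+[225,140]).round(1).tolist()) for k in range(1,N) if s[k,4]>15])
g=cv2.cvtColor(ld('s23')['img'],7)[150:186:2,225:290:3];print(g)
"
```

```text
guard region diff 632
s18 []
s23 [([8, 0, 20, 45, 262], [243.5, 159.1])]
s20 []
[[ 82  82 134 126  35  40  44  41  41  41  43  82 135 134 133 135 136 137
  136 135 136 139]
 [ 83  84  89 137  42  39  41  40  43  44  45 125 133 136 135 134 136 136
  135 136 138 140]
 [ 82  83  83 137  78  38  39  40  43  43  43 124 137 133 134 134 136 136
  134 136 137 137]
 [ 85  84  83 135 110  34  36  39  40  45  46 132 134 134 136 134 135 136
  135 134 136 151]
 [ 83  81  80 129 128  32  36  39  41  71  66 119 137 136 136 134 135 135
  136 148 169 160]
 [ 82  82  81 114 135  37  40  39  39  64  90 132 138 135 135 136 136 141
  168 160 134 125]
 [ 84  84  83  82 107 113  36  36  37  64 116 137 135 134 136 139 161 164
  138 125 126 126]
 [ 84  83  81  84 105 137  36  39  38  46 116 127 134 137 162 168 140 125
  126 126 125 125]
 [ 84  81  82  83  80 125  37  36  37  46 111 103 116 166 146 127 125 125
  127 124 125 126]
 [ 82  81  84  83  80  85  82  36  42  90  99 113  73 126 125 125 124 124
  125 126 127 123]
 [ 82  84  84  82  82  83  77  35  38  49  78  97  71 135 123 124 124 125
  126 126 123 132]
 [ 84  84  85  86  83  75  58  59  37  39  53  78  84 163 124 126 125 126
  124 126 143 162]
 [ 85  85  82  81  82  66  53  67  36  49  61  83  84 143 134 127 124 125
  152 158 161 160]
 [ 82  85  83  83  83  77  44  68  38  54  58  92  86  85 159 125 144 166
  176 168 161 162]
 [ 81  86  83  82  82  86  49  70  38  45  52 144  85  58 162 160 174 177
  175 176 160 161]
 [ 84  83  84  81  81  81  66  42  37  44  54 124 143  60 114 175 174 175
  175 175 168 161]
 [124 116  83  81  81  82  82  33  40  49 152  93 168  64  88 169 174 175
  175 176 175 168]
 [135 136 133  83  80  84  83  58  39  52 163 157 108  63  89 140 174 175
  177 176 169 134]]
```

```bash
python3 -c "
from h import *
for n in ('t0','t22','t23'):
  i=ld(n)['img'].astype(int); s=i.max(2)-i.min(2)
  seg=i[120:225,140:170].mean(2); ss=s[120:225,140:170]
  print(n,[(120+k,int(ss[k].mean()),int(seg[k].mean())) for k in range(0,105,3)])
"
```

```text
t0 [(120, 5, 152), (123, 5, 152), (126, 5, 152), (129, 9, 189), (132, 5, 146), (135, 5, 148), (138, 5, 148), (141, 5, 149), (144, 5, 149), (147, 4, 136), (150, 4, 132), (153, 6, 152), (156, 7, 142), (159, 125, 142), (162, 90, 100), (165, 93, 104), (168, 102, 113), (171, 136, 170), (174, 137, 171), (177, 138, 171), (180, 137, 171), (183, 137, 170), (186, 137, 170), (189, 136, 169), (192, 138, 171), (195, 137, 170), (198, 137, 169), (201, 137, 170), (204, 136, 169), (207, 136, 168), (210, 137, 171), (213, 137, 169), (216, 137, 169), (219, 136, 168), (222, 136, 172)]
t22 [(120, 5, 155), (123, 5, 155), (126, 5, 155), (129, 10, 192), (132, 5, 149), (135, 5, 151), (138, 5, 151), (141, 5, 152), (144, 5, 152), (147, 4, 139), (150, 4, 135), (153, 6, 155), (156, 8, 145), (159, 126, 144), (162, 91, 102), (165, 95, 106), (168, 96, 121), (171, 116, 167), (174, 116, 170), (177, 116, 169), (180, 116, 167), (183, 114, 166), (186, 113, 166), (189, 114, 166), (192, 117, 169), (195, 116, 167), (198, 114, 166), (201, 113, 166), (204, 112, 163), (207, 112, 162), (210, 114, 166), (213, 107, 166), (216, 102, 156), (219, 126, 153), (222, 137, 175)]
t23 [(120, 5, 155), (123, 5, 155), (126, 5, 155), (129, 5, 155), (132, 5, 156), (135, 5, 157), (138, 5, 157), (141, 5, 159), (144, 5, 159), (147, 5, 145), (150, 4, 140), (153, 7, 161), (156, 8, 152), (159, 111, 144), (162, 76, 106), (165, 79, 110), (168, 78, 118), (171, 99, 154), (174, 97, 155), (177, 97, 158), (180, 97, 155), (183, 98, 155), (186, 97, 158), (189, 97, 159), (192, 42, 186), (195, 110, 151), (198, 114, 161), (201, 113, 159), (204, 93, 133), (207, 112, 162), (210, 114, 167), (213, 107, 166), (216, 102, 157), (219, 126, 153), (222, 137, 175)]
```

Emit:
play_rows:
  rows:
    - [[0, 0, 0, 0, 0, 0.08, 0], [0, 0, 0, 0, 0, 0.08, 0], [0, 0, 0, 0, 0, 0, 0]]

```text
clock: 63.1
ee_pos: [0.4628, 0.0119, 0.0483]
tcp_rot: [[0.014, 1.0, 0.001], [1.0, -0.014, 0.0], [0.0, 0.001, -1.0]]
contact_force: [-0.7, -0.8, 2.7]
grip_width: -0.0
grip_force: 1.4
```

Emit:
play_rows:
  rows:
    - [[0, 0, 0, 0, 0, 0.08, 0], [0, 0, 0, 0, 0, 0.08, 0], [0, 0, 0, 0, 0, 0, 0]]

```text
clock: 63.4
ee_pos: [0.4628, 0.0118, 0.0459]
tcp_rot: [[0.015, 1.0, -0.002], [1.0, -0.015, -0.002], [-0.002, -0.002, -1.0]]
contact_force: [-11.5, -1.1, 34.2]
grip_width: 0.002
grip_force: 16.8
```

```bash
cat >> h.py <<'E'
def edge(n):
  i=ld(n)['img'].astype(float).mean(2); print(n,[(140+10*k,int(i[175:205,140+10*k:150+10*k].mean(1).argmax())+175, i[175:205,140+10*k:150+10*k].mean(1).max().round()) for k in range(6)])
E
python3 -c "
from h import *
st();cap('top','t24');edge('t23');edge('t24')"
```

```text
63.4 [0.4628 0.0118 0.0459] [[0.015, 1.0, -0.002], [1.0, -0.015, -0.002], [-0.002, -0.002, -1.0]] J [  7.7  16.4 -15.7 123.1   6.8  41.3 -13.4] F [-11.5  -1.1  34.2] 0.002204958202368956 16.799869329552166
t23 [(140, 192, np.float64(200.0)), (150, 192, np.float64(204.0)), (160, 193, np.float64(186.0)), (170, 184, np.float64(208.0)), (180, 183, np.float64(203.0)), (190, 194, np.float64(208.0))]
t24 [(140, 192, np.float64(202.0)), (150, 192, np.float64(200.0)), (160, 193, np.float64(193.0)), (170, 184, np.float64(212.0)), (180, 183, np.float64(210.0)), (190, 194, np.float64(218.0))]
```

Emit:
play_rows:
  rows:
    - [[0, 0, 0, 0, 0, -0.3, 0], [0, 0, 0, 0, 0, -0.6, 0], [0, 0, 0, 0, 0, -0.8, 0], [0, 0, 0, 0, 0, -0.8, 0], [0, 0, 0, -0.5, 0, -0.8, 0], [0, 0, 0, -0.5, 0, -0.8, 0], [0, 0, 0, -0.5, 0, 0, 0], [0, 0, 0, -0.5, 0, 0, 0], [0, 0, 0, -0.5, 0, 0, 0], [0, 0, 0, 0, 0, 0, 0], [0, 0, 0, 0, 0, 0, 0]]

```text
clock: 64.55
ee_pos: [0.4604, -0.0878, 0.2053]
tcp_rot: [[0.015, 1.0, -0.001], [1.0, -0.015, 0.001], [0.001, -0.001, -1.0]]
contact_force: [-0.5, 0.2, -1.0]
grip_width: 0.003
grip_force: 0.0
```

```bash
python3 -c "
from h import *
st();cap('top','t25');edge('t25')
i=ld('t25')['img'].astype(int);s=i.max(2)-i.min(2)
m=((s<60)&(i.mean(2)>120)).astype('uint8')[162:224,132:240]
n,l,S,c=cv2.connectedComponentsWithStats(m)
for k in range(1,n):
  if S[k,4]>15: print(S[k],onz('t25',c[k]+[132,162],.03))
"
```

```text
64.55 [ 0.4604 -0.0878  0.2053] [[0.015, 1.0, -0.001], [1.0, -0.015, 0.001], [0.001, -0.001, -1.0]] J [ 16.8   3.1 -11.3 115.5   0.6  61.5   4.3] F [-0.5  0.2 -1. ] 0.002724875243049266 0.0
t25 [(140, 192, np.float64(198.0)), (150, 192, np.float64(202.0)), (160, 193, np.float64(190.0)), (170, 184, np.float64(206.0)), (180, 193, np.float64(205.0)), (190, 194, np.float64(210.0))]
[ 0  0  2 20 30] [0.6279 0.4279 0.03  ]
[  0   0 106  56 898] [0.5662 0.2283 0.03  ]
[30  0  2  8 16] [0.6443 0.3235 0.03  ]
[29 10  2 10 18] [0.6057 0.3257 0.03  ]
[ 43  48  25  12 132] [0.4649 0.2356 0.03  ]
```

```bash
python3 -c "
from h import *
print(manip.close_job())"
```

```text
the job is handed in; nothing more can be done
None
```

I handed the job in at about 65 s. Both brackets, both handles and the one steel bolt are in their own compartments, and the lever is down with the guard staying closed after the arm backed off; handle 2 tipped onto its side in its bay. The hand-in gave no verdict.

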